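Tighten the air manifold's coupling nut and reopen the stopcock

TASK

The brass coupling nut on the bench air manifold is loose: turn it clockwise by hand until its white line is at the yellow mark and no farther, then tighten it with the spanner until it stops, white line at the red mark. Lay the spanner back across both bars of its blue rest, and only then turn the red stopcock counter-clockwise to fully open, wings in line with the manifold. Do not knock the gauge or push the jar and the solder spool about.

Things in the scene. Friction and masses are not known exactly. Their poses are not given: they have to be found in the camera images.
- manifold: Aluminium block, 74 x 280 x 36 mm high, fixed to the bench; origin under the block near its middle (block spans its y from -130 to +150 mm), its y runs along the block, z up. Along its y it carries, all on x = 0: at -85 mm the brass coupling nut, at +24 mm a pressure gauge, at +100 mm the red stopcock. Round the nut's spigot lies a dark collar of radius 34 mm, top 40 mm above the bench, with a yellow and a red mark.
- nut_center (a point): Centre of the brass hex coupling nut: 40 mm across flats, 26 mm high, upright axis, mid-height 73 mm above the bench (its underside 60 mm), clear space beside and below it down to the collar. The point's frame turns with the nut: its x points along the white line, which runs to the middle of one flat, so flats face x and every 60 degrees from it. A flat plug end stands 3 mm above its top.
- nut (a joint): Turn of the nut in rad, grows clockwise seen from above; it starts between 0 and 0.35. Yellow mark (hand-tight) = 1.25, red mark and hard stop (tight) = 2.0. Stays where it is left; needs about 0.3 N m to turn.
- spanner_center (a point): Grip point on the handle and centre of mass of the loose steel open-ended spanner, half-way up its thickness. Whole spanner 200 mm long, 14 mm thick, about 0.45 kg (may differ by a third); x points along the handle towards the jaw. The handle is 22 mm wide and runs from x = -99 to +30 mm; the head is 78 mm wide at its tips, the open jaw faces +x, 42.5 mm between flat parallel cheeks (parallel to x), with flared tips that end at x = 101 mm.
- spanner_jaw (a point): Point between the spanner's cheeks where the nut's axis sits when the jaw is fully on it; 75 mm ahead of the spanner's centre along x. The jaw's floor is 24.5 mm behind this point.
- rest_center (a point): Where the spanner's centre belongs on its rest, 37 mm above the bench. The fixed rest is a blue plate 150 x 80 x 6 mm with two black bars across it (each 14 x 80 mm, top 30 mm above the bench) at x = -60 and +60 mm from this point; at the start the spanner lies flat on both bars, nearly centred, its jaw towards +x of this point.
- stopcock_grip (a point): Centre of the red butterfly stopcock's wings: a bar 72 mm long along the point's x, 12 mm thick, 26 mm high, turning about an upright axis; this point is 78 mm above the bench, wings from 66 to 92 mm, bonnet below 54 mm. The wing tips pass 16 mm from the gauge.
- stopcock (a joint): Turn of the stopcock in rad, grows counter-clockwise seen from above; 0 = shut (wings across the manifold), 1.571 = hard stop, fully open (wings along the manifold). It starts between 0 and 0.35. Stays where it is left; needs about 0.15 N m to turn.
- gauge: Black round pressure gauge with white dial facing up, 48 mm diameter, fixed on the manifold between nut and stopcock, top 83 mm above the bench; origin at its foot, 36 mm above the bench.
- meter: Yellow multimeter lying flat, fixed, 185 x 90 mm, 43 mm high; origin under its centre, x along its length.
- jar: Green flux jar, loose, 56 mm diameter, 62 mm high; origin under its centre.
- spool: Solder spool, loose, lying flat, 64 mm diameter, 40 mm high; origin under its centre.

How it is judged:
By the outcome, as a careful person would: the job done as asked, in the order asked, and still so for the second after the job is handed in, with the robot touching nothing.
It also fails if it takes over 72 s, if anything falls off the work surface, if the arm or the gripper's body presses on something with over 40 N, if the wrist force passes 120 N, or if a joint passes its speed limit or range.

ROBOT

A 7-joint arm with a two-finger parallel gripper is mounted at the origin on the work surface. World frame = base frame: x ahead of the robot, y to its left, z up, the work surface at z = 0. Lengths are in mm, angles in rad, forces in N, time in s.
With the tool pointing down it reaches from about 400 to 875 mm from the base axis. Payload 4.4 kg.
Tool frame: the origin (TCP) lies on the centre line of the jaws, within the pads' length; the fingertips stand 11 mm ahead of it and the grasp point (between the pads) lies 8 mm behind it (ctrl.tips_ahead is the distance from the TCP to the fingertips, in mm); z points along the fingers, y is the line along which they close (so a half turn about z gives the same grasp; the last joint's range is limited). The gripper opens to 85 mm and grips with 20 to 120 N. Pads are 22 mm wide; open, the fingers measure 114 mm over their backs; the gripper's body (76 mm by 85 mm) begins 54 mm behind the grasp point. The pads swing forward as they close: fully open they stand 13 mm farther back than shut.
Start: joints at [1.115, 0.628, 0.038, 1.517, -0.027, 0.996, -0.02], TCP at [247.031, -601.243, 215.013] pointing down, gripper open.
Joint ranges: [-3.06, 3.06], [-0.37, 2.12], [-1.25, 1.32], [0.18, 2.47], [-1.1, 4.24], [0.23, 1.98], [-2.94, 2.94]. Speed limits (rad/s): [2.57, 2.57, 3.14, 3.14, 3.14, 3.14, 3.14].

INTERFACE

Orientations are given as [roll, pitch, yaw] about the fixed x, y, z axes, in that order (R = Rz(yaw) Ry(pitch) Rx(roll)).
In Python, from cell import ctrl, eyes, job gives the robot as it stands. The module is installed in compiled form; this text tells all that it offers.
- The arm moves only by the tool carry_out, never from a script. Its argument "moves" is a list of rows, each an object of numbers: "tx", "ty", "tz": the shift along the tool's x, y, z as a fraction of full scale; "twist": the turn about the tool's z as a fraction of full scale; "fingers": the opening, from 0 (shut) to 1 (fully open). In form: [{"tx": .., "ty": .., "tz": .., "twist": .., "fingers": ..}, ...]. A call has 1 to 12 rows; each row shifts and turns the commanded pose from where the row before left it, along the tool's axes as they then stand; what a row does not reach is not made up. Full scale, the value 1, is 0.3 m for a shift and pi rad for a turn. A row lasts 1/8 s, in which the tool goes at most 62.5 mm and 10.7 degrees, less where a joint would pass 70% of its speed; a pose out of reach is approached as far as the arm can. A call with a number of a shift or a turn outside -1 to 1 is refused whole. A call with a gripper value outside its range is refused whole. The fingers move at their own pace and stop on an object; the grip force is fixed at half the most. Time passes only in rows, so rows that do not move let the fingers close. It gives the time, the measured TCP pose, the force, the opening and the grip force at its end, in the units of the state.
- ctrl.read_state(): the state, without advancing time (a new reading comes with each control period).
- eyes.get_image(name): name is "scene" or "top" or "wrist"; returns a dict with "color" (480x640x3 uint8, blue, green, red), "fovy" (degrees; the focal length in pixels is half the picture's height over the tangent of half this angle, whatever the lens; pixels are square), "cx", "cy" (the principal point, pixels), "k1" (the pictures are not rectified: a ray, as slopes to the right and down, at radius r is drawn at 1 + k1 r^2 times it, then the intrinsics apply), "world_from_camera" (4x4, takes a point from camera to world coordinates). Camera axes: x right, y up, looking along -z (the intrinsics and any distortion apply to the point x, -y, -z); pixel columns grow to the right and rows downward; lengths in mm; the calibration is good to about 2 mm. A picture is of the moment at which its call begins. There is no depth.
- job.finish_job(): hands the job in; it is judged then, once.
The state is a dict: "clock": time; "qpos": joint angles; "qd": joint speeds; "tau": joint torques, N m; "eef_pos": TCP position; "tool_rot": TCP orientation; "force": force on the tool from outside, world axes, zero at the start; "torque": the same for the moment, N m; "width": finger opening in mm; "gripper_force": force on a finger pad.
Only numpy, scipy, OpenCV 4.12 (cv2) and the standard library are available. Lean on these libraries where they do the work, as an engineer would, in place of code of your own. Each camera call takes 0.05 s, during which the arm holds its last target. There are 200 camera calls.

## Working session

There is one attempt and no reset: what is moved stays moved. The work goes in short steps, Python scripts to look and compute and a tool call to move; the robot and the scene stay as the last step left them, time stands still between calls to the robot, and variables do not carry over. Pictures are saved under pics/ and viewed, at most 10 in all, crops included, and the job is handed in when it is done.

Besides the shell and the picture viewer there is one more tool, called as name(argument=value, ...), one argument or row to a line, values as JSON. carry_out: Moves the arm, as the interface text tells. Its arguments: {"type":"object","properties":{"moves":{"type":"array","items":{"type":"object","properties":{"tx":{"type":"number","minimum":-1,"maximum":1},"ty":{"type":"number","minimum":-1,"maximum":1},"tz":{"type":"number","minimum":-1,"maximum":1},"twist":{"type":"number","minimum":-1,"maximum":1},"fingers":{"type":"number"}}}}},"required":["moves"]}

```bash
mkdir -p pics
cat > h.py <<'E'
import numpy as np, cv2
from cell import ctrl, eyes, job
def shot(n,f=None):
    d=eyes.get_image(n)
    if f: cv2.imwrite('pics/'+f,d['color'])
    return d
def K(d):
    f=240/np.tan(np.radians(d['fovy'])/2); return f
def ray(d,u,v):
    f=K(d); x=(u-d['cx'])/f; y=(v-d['cy'])/f
    p=np.array([x,y]);q=p.copy()
    for _ in range(30): q=p/(1+d['k1']*(q@q))
    W=np.array(d['world_from_camera']); return W[:3,3],W[:3,:3]@np.array([q[0],-q[1],-1])
def onz(d,u,v,z):
    o,r=ray(d,u,v); return o+r*(z-o[2])/r[2]
def proj(d,P):
    W=np.array(d['world_from_camera']); c=W[:3,:3].T@(np.asarray(P,float)-W[:3,3])
    q=np.array([c[0],-c[1]])/-c[2]; q=q*(1+d['k1']*(q@q)); return q*K(d)+[d['cx'],d['cy']]
E
python3 - <<'E'
from h import *
np.set_printoptions(precision=3,suppress=True)
for n in ['scene','top','wrist']:
    d=shot(n,n+'0.png'); print(n,d['fovy'],d['cx'],d['cy'],d['k1']);print(np.array(d['world_from_camera']))
print(ctrl.read_state())
E
```

```text
scene 53.447641994978405 315.960976694112 245.92867546490402 -0.12909107780606652
[[  -0.333   -0.751    0.57  1288.48 ]
 [   0.943   -0.261    0.206  245.546]
 [  -0.006    0.606    0.795 1023.754]
 [   0.       0.       0.       1.   ]]
top 49.91103263500579 313.4852964961271 240.22413052328932 -0.13623201075334335
[[   0.025    0.997   -0.076  518.363]
 [  -1.       0.025    0.002   10.352]
 [   0.004    0.076    0.997 1427.782]
 [   0.       0.       0.       1.   ]]
wrist 62.73328634422051 321.2365036286736 239.63050217843383 -0.03806043067567417
[[   0.38     0.89     0.25   310.252]
 [  -0.925    0.367    0.101 -575.398]
 [  -0.002   -0.27     0.963  374.057]
 [   0.       0.       0.       1.   ]]
{'clock': 0.15, 'qpos': array([ 1.115,  0.629,  0.038,  1.518, -0.027,  0.996, -0.02 ]), 'qd': array([ 0.001, -0.004, -0.001, -0.003, -0.002,  0.001, -0.002]), 'tau': array([  0.002, -56.379,   1.228, -19.365,   0.011,   0.007,   0.   ]), 'eef_pos': array([ 246.812, -600.761,  214.287]), 'tool_rot': array([-3.14,  0.  ,  0.39]), 'force': array([-0.241,  0.388,  0.349]), 'torque': array([ 0.012,  0.008, -0.006]), 'gripper_force': 0.0, 'width': 85.40449494118482}
```

View pics/top0.png

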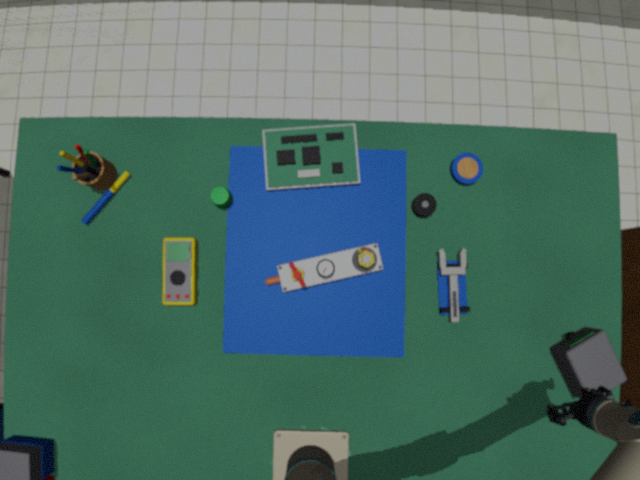

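View pics/scene0.png

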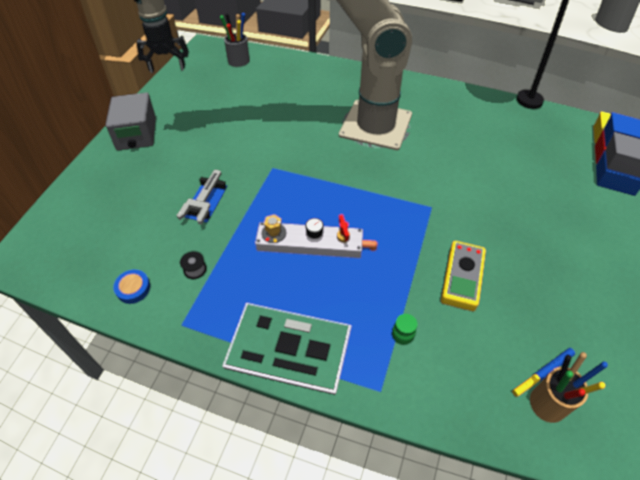

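Run:
```python
from h import *
np.set_printoptions(precision=1,suppress=True)
d=shot('top')
for n,u,v,z in [('nut',366,259,89),('gauge',326,268,83),('cock',297,275,92),('jawL',442,253,37),('jawR',464,253,37),('tail',455,320,37),('jar',221,197,62),('spool',424,205,40),('meter',180,271,43)]:
    print(n,onz(d,u,v,z))
c=d['color'];W=[cv2.resize(c[225:310,255:400],None,fx=4,fy=4,interpolation=2),cv2.resize(c[235:330,420:490],None,fx=3,fy=3,interpolation=2)]
out=np.zeros((360,800,3),np.uint8);out[:340,:580]=W[0];out[:285,585:795]=W[1];cv2.imwrite('pics/c1.png',out)
```

```text
nut [ 574.6 -129.7   89. ]
gauge [548.9 -26.3  83. ]
cock [528.7  48.5  92. ]
jawL [ 598.  -343.1   37. ]
jawR [ 599.4 -404.4   37. ]
tail [ 416.7 -381.2   37. ]
jar [732.4 259.2  62. ]
spool [ 728.  -291.7   40. ]
meter [531.2 366.8  43. ]
```

View pics/c1.png

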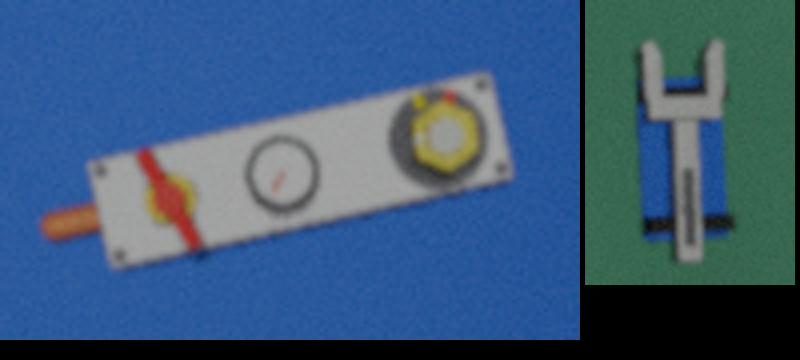

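carry_out(
  moves=[
    {"tx":0.146,"ty":-0.094,"fingers":1},
    {"tx":0.146,"ty":-0.094,"fingers":1},
    {"tx":0.146,"ty":-0.094,"fingers":1},
    {"tx":0.146,"ty":-0.094,"fingers":1},
    {"tx":0.146,"ty":-0.094,"fingers":1},
    {"tx":0.146,"ty":-0.094,"fingers":1},
    {"tx":0.146,"ty":-0.094,"fingers":1},
    {"tx":0.146,"ty":-0.094,"fingers":1},
    {"tx":0.146,"ty":-0.094,"fingers":1},
    {"tx":0.146,"ty":-0.094,"fingers":1},
    {"tx":0.146,"ty":-0.094,"fingers":1},
    {"fingers":1},
  ],
)

```text
validation failed for argument at $.mo...
```

Run:
```python
from h import *
np.set_printoptions(precision=3,suppress=True)
d=shot('wrist','w1.png');s=ctrl.read_state();print(s['eef_pos'],s['tool_rot'],s['qpos'],np.array(d['world_from_camera'])); print(proj(d,[575,-130,89]))
```

```text
[ 246.922 -600.966  214.576] [-3.141 -0.     0.39 ] [ 1.115  0.629  0.038  1.518 -0.027  0.996 -0.02 ] [[   0.38     0.89     0.25   310.293]
 [  -0.925    0.367    0.101 -575.506]
 [  -0.001   -0.27     0.963  374.314]
 [   0.       0.       0.       1.   ]]
[ -82.942 -379.002]
```

View pics/w1.png

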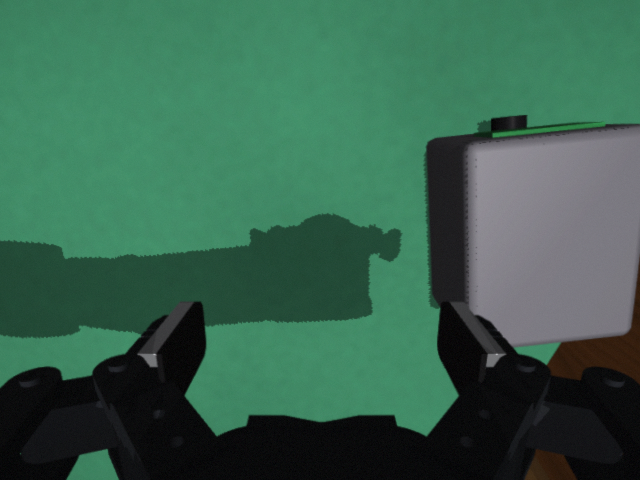

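The picture shows the bench under the start pose, with the grey box at (550,230): the arm has not moved because the call was refused. I'll resend with all five fields in every row.

carry_out(
  moves=[
    {"tx":0.146,"ty":-0.094,"tz":0,"twist":0,"fingers":1},
    {"tx":0.146,"ty":-0.094,"tz":0,"twist":0,"fingers":1},
    {"tx":0.146,"ty":-0.094,"tz":0,"twist":0,"fingers":1},
    {"tx":0.146,"ty":-0.094,"tz":0,"twist":0,"fingers":1},
    {"tx":0.146,"ty":-0.094,"tz":0,"twist":0,"fingers":1},
    {"tx":0.146,"ty":-0.094,"tz":0,"twist":0,"fingers":1},
    {"tx":0.146,"ty":-0.094,"tz":0,"twist":0,"fingers":1},
    {"tx":0.146,"ty":-0.094,"tz":0,"twist":0,"fingers":1},
    {"tx":0.146,"ty":-0.094,"tz":0,"twist":0,"fingers":1},
    {"tx":0.146,"ty":-0.094,"tz":0,"twist":0,"fingers":1},
    {"tx":0.146,"ty":-0.094,"tz":0,"twist":0,"fingers":1},
    {"tx":0,"ty":0,"tz":0,"twist":0,"fingers":1},
  ],
)

```text
clock: 1.75
eef_pos: [577.4, -125.2, 214.8]
tool_rot: [-3.139, -0.003, 0.398]
force: [-0.5, -1.0, -0.5]
width: 85.5
gripper_force: 0.0
```

Run:
```python
from h import *
np.set_printoptions(precision=3,suppress=True)
d=shot('wrist','w2.png');s=ctrl.read_state();print(s['eef_pos'],s['tool_rot'],s['qpos']); print(proj(d,[575,-130,89]))
```

```text
[ 575.66  -128.75   214.709] [-3.141 -0.     0.394] [ 0.162  0.541  0.017  1.692 -0.012  0.909 -0.993]
[325.685 230.319]
```

View pics/w2.png

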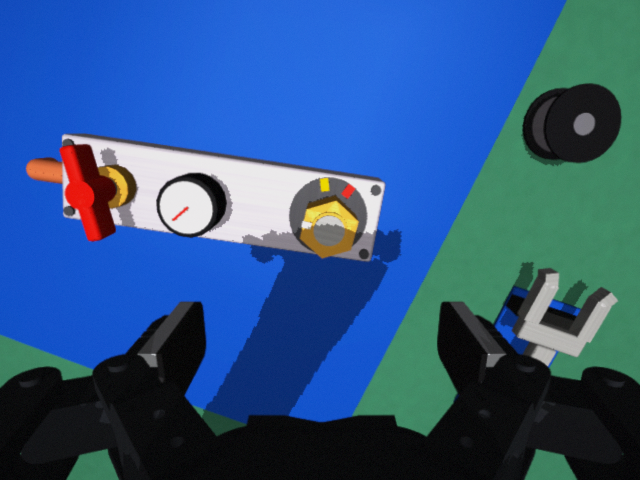

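The wrist picture shows the nut top at (330,228) with its white line to the left at (306,226), the yellow mark at (325,185), the red mark at (348,191), the gauge at (188,204) and the stopcock at (88,192). The spanner is at lower right.

```bash
cat >> h.py <<'E'
def hsv(d): return cv2.cvtColor(d['color'],cv2.COLOR_BGR2HSV)
def blobs(m,amin=30):
    n,l,s,c=cv2.connectedComponentsWithStats(m.astype(np.uint8)); return sorted([(int(s[i,4]),c[i],l==i) for i in range(1,n) if s[i,4]>=amin],key=lambda b:-b[0])
E
python3 - <<'E'
from h import *
np.set_printoptions(precision=1,suppress=True)
d=shot('wrist');h=hsv(d);H,S,V=[h[...,i].astype(int) for i in range(3)]
red=((H<8)|(H>172))&(S>150)&(V>100)
for a,c,m in blobs(red): print('red',a,c, onz(d,*c,40), onz(d,*c,92))
yel=(H>18)&(H<35)&(S>140)&(V>60)
for a,c,m in blobs(yel): print('yel',a,c,onz(d,*c,40),onz(d,*c,86))
# stopcock bar
b=[m for a,c,m in blobs(red) if a>800][0]
print('cockrect',cv2.minAreaRect(np.argwhere(b)[:,::-1].astype(np.float32)))
img=d['color'][150:270,270:400]; cv2.imwrite('pics/c2.png',np.hstack([cv2.resize(img,None,fx=4,fy=4,interpolation=2)]))
# manifold corners: white low-sat
w=(S<60)&(V>110);
for a,c,m in blobs(w,300)[:6]: print('w',a,c, cv2.minEnclosingCircle(np.argwhere(m)[:,::-1].astype(np.float32)))
# scale: pixel grid of candidates for manifold corners (z=36)
for u,v in [(63,134),(384,180)]: print('corner',onz(d,u,v,36))
E
```

```text
red 1714 [ 75.2 189.4] [512.1  75.3  40. ] [531.8  47.5  92. ]
red 105 [344.3 186.8] [ 603.1 -138.9   40. ] [ 608.6 -133.3   92. ]
red 36 [175.6 209.9] [528.5 -11.6  40. ] [545.7 -25.8  92. ]
yel 1541 [326.1 220.9] [ 569.7 -136.1   40. ] [ 579.2 -131.6   86. ]
yel 595 [113.7 180.2] [532.8  45.7  40. ] [547.4  25.3  86. ]
yel 117 [320.8 180.3] [ 600.4 -118.3   40. ] [ 605.7 -116.2   86. ]
cockrect ((74.43553161621094, 190.35406494140625), (100.12628173828125, 27.52568817138672), 66.1612548828125)
w 13704 [224.1 189.7] ((215.13502502441406, 186.64968872070312), 166.0413818359375)
w 3170 [557.  320.7] ((566.440185546875, 317.6632995605469), 53.588130950927734)
w 2167 [181.8 203.1] ((181.5, 203.5), 27.72193145751953)
w 661 [324.8 225.6] ((325.0, 226.0), 15.297158241271973)
w 331 [580.9 118. ] ((581.1122436523438, 118.2755126953125), 10.986486434936523)
corner [553.   98.4  36. ]
corner [ 621.2 -168.4   36. ]
```

View pics/c2.png

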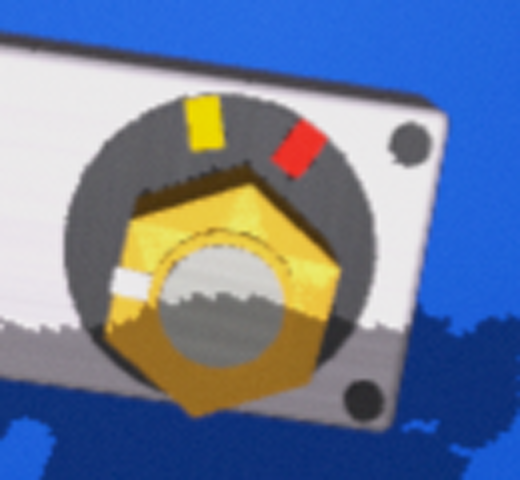

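The crop shows the hex corners, the white line at (130,284) and the yellow and red marks at (205,123) and (299,148) in crop pixels (4x, offset 270,150).

Run:
```python
from h import *
np.set_printoptions(precision=1,suppress=True)
d=shot('wrist')
f=lambda x,y,z:onz(d,270+(x+.5)/4-.5,150+(y+.5)/4-.5,z)[:2]
P=np.array([f(*p,86) for p in [(133,217),(255,182),(340,270),(308,383),(196,417),(105,330)]])
c=P.mean(0); r=P-c; a=np.degrees(np.arctan2(r[:,1],r[:,0])); print('hex',c,np.hypot(*r.T),a, 'flat ang mod60',(np.degrees(np.angle(np.exp(6j*np.radians(a)).mean()))/6+30)%60)
print('plug',onz(d,325,226,89)[:2])
for n,p,z in [('white',(130,284),86),('yel',(205,123),40),('red',(299,148),40)]:
    q=f(*p,z)-c; print(n,np.hypot(*q),np.degrees(np.arctan2(q[1],q[0])))
h=hsv(d);H,S,V=[h[...,i].astype(int) for i in range(3)]
w=(S<60)&(V>110)
g=[m for a,cc,m in blobs(w,300) if 1500<a<2800]
# gauge dial, collar ellipse
for m in g: print('gauge',onz(d,*cv2.minEnclosingCircle(np.argwhere(m)[:,::-1].astype(np.float32))[0],82)[:2])
red=((H<8)|(H>172))&(S>150)&(V>100)
b=blobs(red)[0][2]; top=b&(V>0)
pts=np.argwhere(b)[:,::-1]
Q=np.array([onz(d,*p,92)[:2] for p in pts]); m=Q.mean(0); ev=np.linalg.svd(Q-m,full_matrices=False)[2][0]; print('cock',m,np.degrees(np.arctan2(ev[1],ev[0])),np.ptp((Q-m)@ev))
d2=shot('top');h2=hsv(d2);H,S,V=[h2[...,i].astype(int) for i in range(3)]
sil=(S<60)&(V>90)
for a,cc,m in blobs(sil[235:330,425:480],200)[:2]:
    pts=np.argwhere(m)[:,::-1]+[425,235]; Q=np.array([onz(d2,*p,44)[:2] for p in pts]); mm=Q.mean(0); print('sp',a,mm,Q.min(0),Q.max(0)); hd=Q[Q[:,0]<535]; 
    xs=np.linspace(425,525,6); 
    L=np.array([[x,hd[abs(hd[:,0]-x)<6][:,1].mean()] for x in xs]); print(L, np.degrees(np.polyfit(*L.T,1)[0]))
```

```text
hex [ 575.  -134.7] [23.2 23.3 22.7 22.9 23.5 23. ] [  68.6    7.9  -52.3 -112.2 -170.1  126.6] flat ang mod60 38.08296416905401
plug [ 574.8 -134.5]
white 17.757776241478464 101.72860753475463
yel 27.924234112251355 29.422986482757334
red 27.892738841219916 -14.097850672734863
gauge [549.1 -25.8]
cock [531.5  47.4] -148.1224311854113 70.91852401612582
sp 777 [ 529.2 -373. ] [ 411.7 -408.1] [ 612.6 -330.2]
[[ 425.  -379.2]
 [ 445.  -377.9]
 [ 465.  -373.2]
 [ 485.  -373.4]
 [ 505.  -373.9]
 [ 525.  -373.4]] 3.3429745975572045
```

```bash
cat >> h.py <<'E'
def go(x,y,z,yaw):
    "twist (first) then tx,ty,tz in the new frame, fractions of full scale"
    s=ctrl.read_state(); p=s['eef_pos']; y0=s['tool_rot'][2]; a=np.radians(yaw)
    tw=-((a-y0+np.pi)%(2*np.pi)-np.pi); D=np.array([x,y,z])-p
    c,sn=np.cos(a),np.sin(a)
    print('pos',np.round(p,1),'yaw',round(np.degrees(y0),2),'twist %.4f tx %.4f ty %.4f tz %.4f'%(tw/np.pi,(D[0]*c+D[1]*sn)/300,(D[0]*sn-D[1]*c)/300,-D[2]/300),'q7',round(s['qpos'][6],2),'w',s['width'])
E
python3 -c "
from h import *
print(ctrl.tips_ahead);go(575,-134.6,68,8.1)"
```

```text
11.0
pos [ 573.9 -132.9  214.9] yaw 22.21 twist 0.0784 tx 0.0027 ty 0.0062 tz 0.4898 q7 -0.99 w 85.45489389567348
```

carry_out(
  moves=[
    {"tx":0,"ty":0,"tz":0,"twist":0.039,"fingers":1},
    {"tx":0,"ty":0,"tz":0,"twist":0.039,"fingers":1},
    {"tx":0.001,"ty":0.003,"tz":0.1,"twist":0,"fingers":1},
    {"tx":0.001,"ty":0.003,"tz":0.1,"twist":0,"fingers":1},
    {"tx":0,"ty":0,"tz":0.05,"twist":0,"fingers":1},
    {"tx":0,"ty":0,"tz":0,"twist":0,"fingers":1},
  ],
)

```text
clock: 2.7
eef_pos: [574.7, -133.7, 139.3]
tool_rot: [-3.141, 0.002, 0.143]
force: [-0.1, 0.8, 1.0]
width: 84.9
gripper_force: 0.0
```

```bash
python3 -c "
from h import *
go(575,-134.6,68,8.1)
d=shot('wrist')
h=hsv(d);H,S,V=[h[...,i].astype(int) for i in range(3)]
for a,c,m in blobs((S<60)&(V>90),200): print(a,c,onz(d,*c,89))
go(575,-134.6,68,8.1)"
```

```text
pos [ 574.7 -133.7  139.3] yaw 8.21 twist 0.0006 tx 0.0006 ty 0.0030 tz 0.2378 q7 -1.19 w 84.91612197816772
22385 [208.02957338 228.89787804] [581.2766048  -70.06881983  89.        ]
3533 [622.15595811 305.23266346] [ 569.61296226 -316.37361546   89.        ]
3391 [133.17133589 268.20701858] [551.94573854 -28.86519371  89.        ]
1271 [317.75531078 253.67663257] [ 575.76977274 -132.04296495   89.        ]
685 [621.81605839  25.10656934] [ 714.89308034 -264.50226776   89.        ]
pos [ 575.6 -133.7  140.3] yaw 8.23 twist 0.0007 tx -0.0025 ty 0.0027 tz 0.2410 q7 -1.19 w 85.33557731716664
```

carry_out(
  moves=[
    {"tx":-0.001,"ty":0.001,"tz":0.1,"twist":0,"fingers":1},
    {"tx":0,"ty":0,"tz":0.1,"twist":0,"fingers":1},
    {"tx":0,"ty":0,"tz":0.04,"twist":0,"fingers":1},
    {"tx":0,"ty":0,"tz":0,"twist":0,"fingers":1},
    {"tx":0,"ty":0,"tz":0,"twist":0,"fingers":0.6},
    {"tx":0,"ty":0,"tz":0,"twist":0,"fingers":0.3},
    {"tx":0,"ty":0,"tz":0,"twist":0,"fingers":0.3},
    {"tx":0,"ty":0,"tz":0,"twist":0,"fingers":0.3},
  ],
)

```text
clock: 3.75
eef_pos: [576.0, -131.8, 69.6]
tool_rot: [-3.14, -0.001, 0.146]
force: [-3.3, 3.0, 10.1]
width: 26.2
gripper_force: 19.9
```

```bash
python3 -c "
from h import *
d=shot('wrist');s=ctrl.read_state();print(s['width'],s['gripper_force'],s['force'],s['torque'])
e=shot('scene')
out=np.zeros((300,800,3),np.uint8);out[:,:400]=cv2.resize(d['color'],(400,300));c=proj(e,[575,-134,80]).astype(int);print(c)
out[:,400:]=cv2.resize(e['color'][c[1]-45:c[1]+30,c[0]-50:c[0]+50],(400,300),interpolation=2);cv2.imwrite('pics/c3.png',out)"
```

```text
26.119246945928005 20.023878169886302 [-2.03347539  2.61553885  9.575999  ] [0.62921981 0.44758201 0.0773668 ]
[271 221]
```

View pics/c3.png

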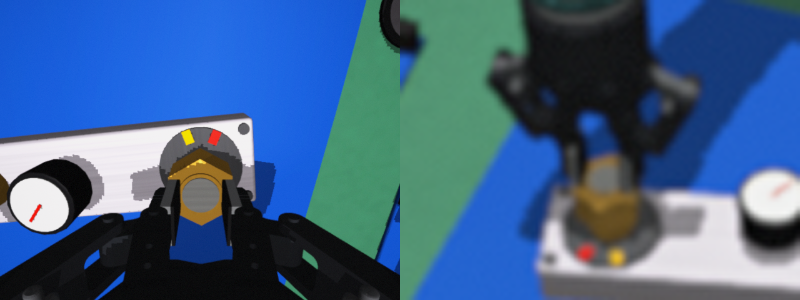

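```bash
python3 -c "
from h import *
np.set_printoptions(precision=0,suppress=True)
d=shot('wrist');s=ctrl.read_state();p=s['eef_pos'];a=s['tool_rot'][2];X=np.array([np.cos(a),np.sin(a),0]);Y=np.array([np.sin(a),-np.cos(a),0])
q=lambda x,y,z:proj(d,[p[0],p[1],z]+X*x+Y*y)
for hw in (13,20):
  for z in (58,66,74,86): print(hw,z,*[q(11,sg*hw,z) for sg in (-1,1)],*[q(-11,sg*hw,z) for sg in (-1,1)])
g=d['color'].max(2)
for r in range(250,400,10): 
    row=(g[r]<60)[240:420].astype(int); e=np.flatnonzero(np.diff(row))+241; print(r,e)
for n,c,z in (('hexc',23.1,86),): print([proj(d,[575+c*np.cos(t),-134.6+c*np.sin(t),z]) for t in np.radians(np.arange(6)*60+8.1)])
"
```

```text
13 58 [292. 259.] [349. 259.] [293. 303.] [348. 303.]
13 66 [291. 265.] [350. 265.] [292. 311.] [349. 311.]
13 74 [289. 271.] [351. 271.] [290. 319.] [350. 319.]
13 86 [287. 282.] [353. 282.] [288. 333.] [352. 333.]
20 58 [277. 259.] [364. 259.] [278. 303.] [363. 303.]
20 66 [275. 265.] [366. 265.] [276. 311.] [364. 311.]
20 74 [273. 271.] [368. 271.] [274. 319.] [366. 319.]
20 86 [269. 282.] [371. 282.] [271. 333.] [369. 333.]
250 [291 296 347 374]
260 [365 386]
270 [256 257 369 387]
280 [257 270 372 386]
290 [260 275 276 288 356 382]
300 [256 277 278 288 355 376 377 388]
310 [247 268 269 274 275 288 355 370 371 403]
320 [243 270 272 288 355 401]
330 [258 273 289 355 371 385 405]
340 [268 273 288 355 370 375 418]
350 [287 357]
360 [285 358]
370 [284 360]
380 [282 362]
390 [273 275 281 363 368 371]
[array([327., 256.]), array([276., 284.]), array([277., 337.]), array([326., 362.]), array([376., 337.]), array([378., 284.])]
```

```bash
python3 -c "
from h import *
d=shot('wrist');e=shot('scene')
out=np.zeros((560,800,3),np.uint8);out[:,:400]=cv2.resize(d['color'][240:380,270:370],(400,560),interpolation=2)
out[:,400:]=cv2.resize(e['color'][190:260,245:295],(400,560),interpolation=2);cv2.imwrite('pics/c4.png',np.clip(out*1.6,0,255).astype(np.uint8))"
```

```text
(no output)
```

View pics/c4.png

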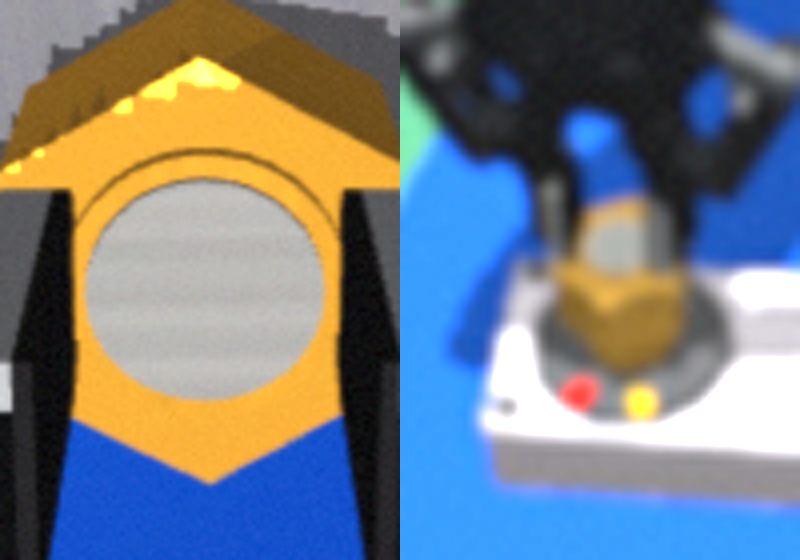

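The picture shows the pads resting on top of the nut, either side of the plug, not on the flats. The tips stand higher than I assumed, so I'll open, go lower and grip again.

carry_out(
  moves=[
    {"tx":0,"ty":0,"tz":-0.02,"twist":0,"fingers":1},
    {"tx":0,"ty":0,"tz":0,"twist":0,"fingers":1},
    {"tx":-0.004,"ty":0.006,"tz":0,"twist":0,"fingers":1},
    {"tx":0,"ty":0,"tz":0.035,"twist":0,"fingers":1},
    {"tx":0,"ty":0,"tz":0.035,"twist":0,"fingers":1},
    {"tx":0,"ty":0,"tz":0,"twist":0,"fingers":1},
    {"tx":0,"ty":0,"tz":0,"twist":0,"fingers":1},
  ],
)

```text
clock: 4.88
eef_pos: [574.5, -135.2, 52.7]
tool_rot: [-3.141, 0.0, 0.145]
force: [-0.0, 0.5, -0.1]
width: 85.5
gripper_force: 0.0
```

carry_out(
  moves=[
    {"tx":0,"ty":0,"tz":0,"twist":0,"fingers":0.3},
    {"tx":0,"ty":0,"tz":0,"twist":0,"fingers":0.3},
    {"tx":0,"ty":0,"tz":0,"twist":0,"fingers":0.3},
    {"tx":0,"ty":0,"tz":0,"twist":0,"fingers":0.3},
  ],
)

```text
clock: 5.38
eef_pos: [574.1, -131.9, 53.8]
tool_rot: [-3.138, 0.001, 0.147]
force: [-2.0, 6.2, 7.8]
width: 38.6
gripper_force: 60.0
```

carry_out(
  moves=[
    {"tx":0.001,"ty":-0.008,"tz":0,"twist":0,"fingers":0.3},
    {"tx":0,"ty":0,"tz":0,"twist":0.05,"fingers":0.3},
    {"tx":0,"ty":0,"tz":0,"twist":0.05,"fingers":0.3},
    {"tx":0,"ty":0,"tz":0,"twist":0.05,"fingers":0.3},
    {"tx":0,"ty":0,"tz":0,"twist":0.05,"fingers":0.3},
    {"tx":0,"ty":0,"tz":0,"twist":0.05,"fingers":0.3},
    {"tx":0,"ty":0,"tz":0,"twist":0.05,"fingers":0.3},
    {"tx":0,"ty":0,"tz":0,"twist":0.05,"fingers":0.3},
    {"tx":0,"ty":0,"tz":0,"twist":0,"fingers":0.3},
    {"tx":0,"ty":0,"tz":0,"twist":0,"fingers":0.3},
  ],
)

```text
clock: 6.62
eef_pos: [574.8, -130.3, 53.8]
tool_rot: [-3.139, 0.002, -0.955]
force: [-1.5, 3.9, 6.6]
width: 38.6
gripper_force: 60.0
```

carry_out(
  moves=[
    {"tx":0,"ty":0,"tz":0,"twist":0,"fingers":1},
    {"tx":0,"ty":0,"tz":0,"twist":0,"fingers":1},
    {"tx":0,"ty":0,"tz":0,"twist":0,"fingers":1},
    {"tx":0,"ty":0,"tz":-0.15,"twist":0,"fingers":1},
    {"tx":0,"ty":0,"tz":-0.15,"twist":0,"fingers":1},
    {"tx":0,"ty":0,"tz":0,"twist":0,"fingers":1},
    {"tx":0,"ty":0,"tz":0,"twist":0,"fingers":1},
    {"tx":0,"ty":0,"tz":0,"twist":0,"fingers":1},
  ],
)

```text
clock: 7.62
eef_pos: [573.5, -132.5, 141.7]
tool_rot: [3.14, 0.002, -0.955]
force: [-0.8, 0.0, 0.4]
width: 85.3
gripper_force: 0.0
```

```bash
cat > nut.py <<'E'
from h import *
np.set_printoptions(precision=1,suppress=True)
C=np.array([575,-133.])
def meas(d):
    h=hsv(d);H,S,V=[h[...,i].astype(int) for i in range(3)]
    yel=(H>15)&(H<35)&(S>110)&(V>50)
    c0=proj(d,[*C,86]); R={}
    bb=blobs(yel,60)
    near=lambda b:np.hypot(*(onz(d,*b[1],86)[:2]-C))
    nut=min([b for b in bb if b[0]>400],key=near); fill=nut[2].astype(np.uint8)
    # top face: bright region + plug + line -> convex hull of top face at z=86 by V threshold is fragile; use plug for centre
    sil=blobs((S<70)&(V>60),25)
    uv=lambda m:np.array([onz(d,p[1],p[0],86)[:2] for p in np.argwhere(m)])
    plug=min([b for b in sil if b[0]>300],key=near)
    c=onz(d,*cv2.fitEllipse(max(cv2.findContours(plug[2].astype(np.uint8),0,1)[0],key=len))[0],89)[:2]
    print('centre',c,'plugA',plug[0])
    for b in sil:
        q=onz(d,*b[1],86)[:2]-c
        if b is not plug and 10<np.hypot(*q)<25: print('white',b[0],np.hypot(*q),np.degrees(np.arctan2(*q[::-1])))
    for n,m in (('yel',(H>24)&(H<35)&(S>150)&(V>60)),('red',((H<8)|(H>172))&(S>150)&(V>60))):
        for b in blobs(m,25):
            q=onz(d,*b[1],40)[:2]-c
            if 20<np.hypot(*q)<36 and b[0]<700: print(n,b[0],np.hypot(*q),np.degrees(np.arctan2(*q[::-1])))
d=shot('wrist'); meas(d)
o=proj(d,[*C,80]).astype(int); x0=max(o[0]-80,0);y0=max(o[1]-60,0);print('crop',x0,y0)
import sys
cv2.imwrite('pics/'+sys.argv[1],cv2.resize(d['color'][y0:y0+120,x0:x0+160],None,fx=5,fy=5,interpolation=2))
go(575,-132,53,-60.9)
E
python3 nut.py n1.png
```

```text
centre [ 575.7 -132. ] plugA 1253
red 176 28.203623692615647 -13.07152192416842
crop 239 188
pos [ 573.5 -132.6  141.7] yaw -54.71 twist 0.0344 tx 0.0007 ty -0.0052 tz 0.2957 q7 -1.99 w 85.13937480887292
```

```bash
cat > polar.py <<'E'
from h import *
import sys
d=shot('wrist'); h=hsv(d).astype(np.float32)
C=np.array([float(sys.argv[1]),float(sys.argv[2])]); a0,a1=int(sys.argv[3]),int(sys.argv[4])
def prof(rs,z,degs):
    o=[]
    for t in degs:
        P=[proj(d,[C[0]+r*np.cos(np.radians(t)),C[1]+r*np.sin(np.radians(t)),z]) for r in rs]
        o.append(np.mean([cv2.getRectSubPix(d['color'],(1,1),tuple(map(float,p)))[0,0].astype(float) for p in P],0))
    return np.array(o)
A=np.arange(a0,a1,2.); p=prof([16,17,18],86,A); print('line r17 (ang:B,G,R)',' '.join('%d:%d,%d,%d'%(a,*v) for a,v in zip(A,p)))
def wc(w,A): w=np.clip(w-w.max()*.4,0,None); return (w*A).sum()/w.sum()
A=np.arange(a0,a1,.5);p=prof([15.5,16.5,17.5,18.5],86,A); print('white angle',wc(p[:,0],A), p[:,0].max(),np.median(p[:,0]))
A=np.arange(10,50,.5);p=prof([26,28,30],40,A);print('yellow',wc(p[:,2]-p[:,0],A),(p[:,2]-p[:,0]).max())
A=np.arange(-32,5,.5);p=prof([26,28,30],40,A);print('red',wc(p[:,2]-p[:,1],A),(p[:,2]-p[:,1]).max())
E
python3 polar.py 575.7 -132 15 60
```

```text
line r17 (ang:B,G,R) 15:36,114,158 17:36,113,157 19:37,113,157 21:38,114,159 23:38,114,159 25:39,115,159 27:53,118,157 29:106,135,151 31:153,164,165 33:162,170,169 35:163,169,168 37:163,170,169 39:163,169,169 41:162,169,168 43:163,170,168 45:153,165,167 47:92,135,162 49:50,117,159 51:38,113,159 53:37,113,158 55:37,114,159 57:35,113,158 59:35,112,158
white angle 37.8448165284713 163.5 48.875
yellow 30.32247775726037 174.33333333333334
red -12.969022487379531 182.66666666666666
```

```bash
cat > hexa.py <<'E'
from h import *
d=shot('wrist'); o=proj(d,[575.5,-132.5,86]); p=proj(d,[575.5+17,-132.5,86])
c=d['color'].astype(int); B,G,R=c[...,0],c[...,1],c[...,2]
yy,xx=np.mgrid[:480,:640]; near=np.hypot(xx-o[0],yy-o[1])<75
m=((R-B>85)&(G-B>50)&near)
for thr in (0,100,115,130,140,150):
    b=blobs(m&(R>thr),300)
    if not b: continue
    hull=cv2.convexHull(np.argwhere(b[0][2])[:,::-1].astype(np.float32))
    Q=np.array([onz(d,*q[0],86)[:2] for q in hull]).astype(np.float32)
    ap=cv2.approxPolyDP(Q.reshape(-1,1,2),3,True)[:,0]
    ce=ap.mean(0); r=ap-ce; a=np.degrees(np.arctan2(r[:,1],r[:,0]))
    print(thr,len(ap),np.round(ce,1),np.round(np.hypot(*r.T),1),np.round(np.sort(a),1),'flat',round((np.degrees(np.angle(np.exp(6j*np.radians(a)).mean()))/6+30)%60,1))
E
python3 hexa.py
```

```text
0 6 [ 577.2 -132.1] [24.1 23.7 21.9 30.8 22.1 23. ] [-175.6 -115.9  -57.2    3.2   73.6  128.8] flat 36.0
100 6 [ 577.2 -132.1] [24.1 23.7 21.9 30.8 22.1 23. ] [-175.6 -115.9  -57.2    3.2   73.6  128.8] flat 36.0
115 6 [ 577.2 -132.1] [24.1 23.7 21.9 30.8 22.1 23. ] [-175.6 -115.9  -57.2    3.2   73.6  128.8] flat 36.0
130 6 [ 577.5 -132. ] [24.4 23.8 21.8 30.5 21.5 21.9] [-175.4 -110.9  -59.5    3.    74.3  129.4] flat 36.8
140 6 [ 577.1 -132. ] [24.  23.6 21.9 30.8 21.7 22.6] [-175.4 -114.9  -58.7    3.    73.4  128.8] flat 35.9
150 6 [ 576.9 -131.9] [23.8 23.3 21.8 30.8 21.9 22.6] [-174.9 -117.5  -58.4    3.6   72.6  128.6] flat 35.6
```

carry_out(
  moves=[
    {"tx":0.001,"ty":-0.005,"tz":0.14,"twist":0,"fingers":1},
    {"tx":0,"ty":0,"tz":0.1,"twist":0,"fingers":1},
    {"tx":0,"ty":0,"tz":0.055,"twist":0,"fingers":1},
    {"tx":0,"ty":0,"tz":0,"twist":0,"fingers":0.6},
    {"tx":0,"ty":0,"tz":0,"twist":0,"fingers":0.3},
    {"tx":0,"ty":0,"tz":0,"twist":0,"fingers":0.3},
    {"tx":0,"ty":0,"tz":0,"twist":0,"fingers":0.3},
  ],
)

```text
clock: 8.65
eef_pos: [576.5, -132.8, 56.1]
tool_rot: [-3.14, -0.002, -0.954]
force: [-1.0, 0.1, 6.6]
width: 38.5
gripper_force: 60.9
```

carry_out(
  moves=[
    {"tx":0,"ty":0,"tz":0,"twist":0.017,"fingers":0.3},
    {"tx":0,"ty":0,"tz":0,"twist":0.018,"fingers":0.3},
    {"tx":0,"ty":0,"tz":0,"twist":0,"fingers":0.3},
    {"tx":0,"ty":0,"tz":0,"twist":0,"fingers":0.3},
    {"tx":0,"ty":0,"tz":0,"twist":0,"fingers":1},
    {"tx":0,"ty":0,"tz":0,"twist":0,"fingers":1},
    {"tx":0,"ty":0,"tz":0,"twist":0,"fingers":1},
    {"tx":0,"ty":0,"tz":-0.15,"twist":0,"fingers":1},
    {"tx":0,"ty":0,"tz":-0.15,"twist":0,"fingers":1},
    {"tx":0,"ty":0,"tz":-0.1,"twist":0,"fingers":1},
    {"tx":0,"ty":0,"tz":0,"twist":0,"fingers":1},
    {"tx":0,"ty":0,"tz":0,"twist":0,"fingers":1},
  ],
)

```text
clock: 10.15
eef_pos: [575.3, -131.7, 173.7]
tool_rot: [3.141, 0.001, -1.065]
force: [-0.2, -0.4, -1.2]
width: 85.4
gripper_force: 0.0
```

```bash
python3 polar.py 575.7 -132 5 58|tail -3; python3 hexa.py | sed -n 2p;python3 -c "
from h import *
d=shot('wrist');h=hsv(d);H,S,V=[h[...,i].astype(int) for i in range(3)]
for b in blobs((S<70)&(V>60),300):
    e=cv2.fitEllipse(max(cv2.findContours(b[2].astype(np.uint8),0,1)[0],key=len)); print(b[0],e,onz(d,*e[0],89))
go(540,-375,215,0)"
```

```text
white angle 30.820184151609748 163.0 38.375
yellow 30.065557174251214 172.66666666666666
red -12.976855708399937 180.66666666666669
100 6 [ 576.8 -131.5] [23.7 23.2 21.6 29.9 22.9 23.8] [-179.3 -123.2  -65.3    4.5   62.4  123.3] flat 30.4
16556 ((302.69488525390625, 279.4820861816406), (100.87505340576172, 334.166748046875), 16.237863540649414) [ 572.29728824 -102.09728417   89.        ]
3074 ((215.2225341796875, -128.26641845703125), (226.97348022460938, 563.5769653320312), 0.0) [ 721.01335103 -280.67193924   89.        ]
972 ((320.0769958496094, 239.08316040039062), (33.989402770996094, 34.60908889770508), 104.50927734375) [ 575.69286333 -132.01321452   89.        ]
pos [ 575.  -131.8  173.2] yaw -61.0 twist -0.3389 tx -0.1167 ty 0.8105 tz -0.1394 q7 -2.1 w 85.24926419131242
```

The white line is at 30.8° and yellow at 30.1°, with the hex flat at 30.4°, so the nut is hand-tight at the yellow mark. Next is the spanner.

carry_out(
  moves=[
    {"tx":0.12,"ty":0.1156,"tz":0,"twist":0,"fingers":1},
    {"tx":0.12,"ty":0.1156,"tz":0,"twist":0,"fingers":1},
    {"tx":0.12,"ty":0.1156,"tz":0,"twist":0,"fingers":1},
    {"tx":0.12,"ty":0.1156,"tz":0,"twist":0,"fingers":1},
    {"tx":0.12,"ty":0.1156,"tz":0,"twist":0,"fingers":1},
    {"tx":0,"ty":0,"tz":0,"twist":-0.0565,"fingers":1},
    {"tx":0,"ty":0,"tz":0,"twist":-0.0565,"fingers":1},
    {"tx":0,"ty":0,"tz":0,"twist":-0.0565,"fingers":1},
    {"tx":0,"ty":0,"tz":0,"twist":-0.0565,"fingers":1},
    {"tx":0,"ty":0,"tz":0,"twist":-0.0565,"fingers":1},
    {"tx":0,"ty":0,"tz":0,"twist":-0.0565,"fingers":1},
    {"tx":0,"ty":0,"tz":0,"twist":0,"fingers":1},
  ],
)

```text
clock: 11.8
eef_pos: [510.8, -373.5, 173.6]
tool_rot: [-3.14, 0.001, -0.002]
force: [0.4, 0.3, -0.5]
width: 85.3
gripper_force: 0.0
```

```bash
python3 -c "
from h import *
np.set_printoptions(precision=1,suppress=True)
shot('wrist');d=shot('wrist','s1.png');go(511,-374,100,0)
h=hsv(d);H,S,V=[h[...,i].astype(int) for i in range(3)]
print(proj(d,[511,-374,44]),proj(d,[612,-374,44]))
for b in blobs((S<70)&(V>90),300):
    print(b[0],b[1],onz(d,*b[1],44))
    Q=np.array([onz(d,p[1],p[0],44)[:2] for p in np.argwhere(b[2])])
    if abs(Q.mean(0)-[550,-374]).max()<60:
        print(Q.min(0),Q.max(0))
        for x in range(440,620,10):
            y=Q[abs(Q[:,0]-x)<1][:,1]
            if len(y): y=np.sort(y); g=np.diff(y); i=g.argmax(); print(x,y[0],y[-1],'gap',(y[i],y[i+1]) if g[i]>5 else '')
"
```

```text
pos [ 511.  -373.6  173.8] yaw -0.19 twist -0.0011 tx 0.0000 ty 0.0012 tz 0.2461 q7 -0.87 w 85.4570559948856
[321.4 223.3] [321.   80.9]
8671 [323.  178.9] [ 544.4 -375.2   44. ]
[ 413.1 -410.7] [ 613.2 -333.6]
440 -389.53788019843023 -371.01725954132604 gap (np.float64(-386.30931303221433), np.float64(-375.04498664648185))
450 -389.4213835159217 -370.27605706173676 gap (np.float64(-385.4259881669524), np.float64(-374.2668039500942))
460 -388.5264053104795 -369.5424836784531 gap (np.float64(-385.34961488401024), np.float64(-374.2927506462914))
470 -388.4232865473088 -369.6109688971938 gap (np.float64(-384.49827910794767), np.float64(-373.53291400948564))
480 -387.54610566483376 -368.9010164786882 gap (np.float64(-384.4277029452874), np.float64(-372.7919180829406))
490 -387.45546848162604 -368.2031598835394 gap (np.float64(-383.59554221013104), np.float64(-372.82697489124655))
500 -386.5971378373945 -367.52384502637995 gap 
510 -386.5116297841005 -366.85646306026763 gap 
520 -387.17794277340494 -366.20052588383635 gap 
530 -386.34825485889235 -365.55556757490183 gap 
540 -385.5340112582319 -342.10603034013843 gap 
550 -408.0836224289572 -340.9441058398376 gap 
560 -408.4926061637457 -337.6752547720336 gap 
570 -410.4111287580641 -337.2820876175938 gap (np.float64(-395.32831327022325), np.float64(-352.381926223352))
580 -409.4155117589513 -336.9172255797163 gap (np.float64(-394.46497485482826), np.float64(-351.8878933409))
590 -409.1264834718927 -336.5797584726995 gap (np.float64(-394.3119106326479), np.float64(-351.4158622017036))
600 -408.8463615513351 -334.8958175522825 gap (np.float64(-393.46664490487046), np.float64(-350.2201894352175))
610 -410.6527420572113 -341.4550971257844 gap (np.float64(-398.1789776729709), np.float64(-344.24530089097374))
2625 [ 38.2 130.4] [ 581.  -168.8   44. ]
```

View pics/s1.png

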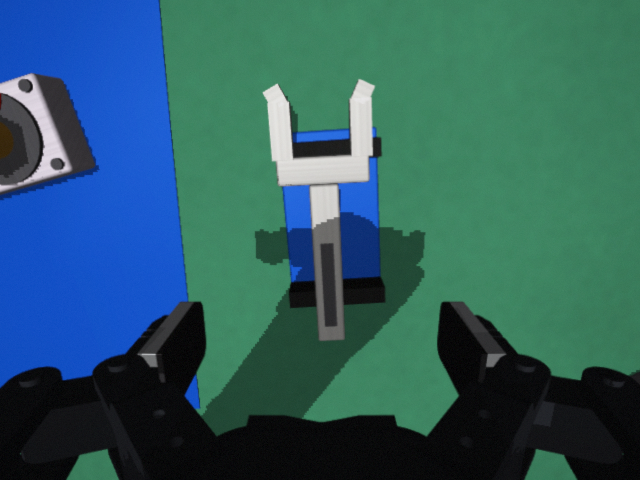

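The spanner lies along +x with yaw about 2.9°, its tips at (275,90) and (365,88) and its tail at (332,338), which puts the centre near (511,-377).

carry_out(
  moves=[
    {"tx":0.001,"ty":0.01,"tz":0.1,"twist":-0.017,"fingers":0.7},
    {"tx":0,"ty":0,"tz":0.15,"twist":0,"fingers":0.7},
    {"tx":0,"ty":0,"tz":0.13,"twist":0,"fingers":0.7},
    {"tx":0,"ty":0,"tz":0.06,"twist":0,"fingers":0.7},
    {"tx":0,"ty":0,"tz":0.04,"twist":0,"fingers":0.7},
    {"tx":0,"ty":0,"tz":0,"twist":0,"fingers":0.7},
    {"tx":0,"ty":0,"tz":0,"twist":0,"fingers":0.7},
  ],
)

```text
clock: 12.78
eef_pos: [512.6, -377.4, 31.8]
tool_rot: [3.14, -0.002, 0.053]
force: [0.2, 0.2, 0.3]
width: 59.9
gripper_force: 0.0
```

carry_out(
  moves=[
    {"tx":0,"ty":0,"tz":0.025,"twist":0,"fingers":0.7},
    {"tx":0,"ty":0,"tz":0.02,"twist":0,"fingers":0.7},
    {"tx":0,"ty":0,"tz":0,"twist":0,"fingers":0.7},
    {"tx":0,"ty":0,"tz":0,"twist":0,"fingers":0},
    {"tx":0,"ty":0,"tz":0,"twist":0,"fingers":0},
    {"tx":0,"ty":0,"tz":0,"twist":0,"fingers":0},
    {"tx":0,"ty":0,"tz":0,"twist":0,"fingers":0},
  ],
)

```text
clock: 13.65
eef_pos: [511.9, -376.7, 17.4]
tool_rot: [3.141, -0.0, 0.054]
force: [-1.7, 0.4, 3.9]
width: 20.2
gripper_force: 60.8
```

carry_out(
  moves=[
    {"tx":0,"ty":0,"tz":-0.05,"twist":0,"fingers":0},
    {"tx":0,"ty":0,"tz":-0.1,"twist":0,"fingers":0},
    {"tx":0,"ty":0,"tz":-0.125,"twist":0,"fingers":0},
    {"tx":0.001,"ty":-0.106,"tz":0,"twist":-0.0522,"fingers":0},
    {"tx":0,"ty":0,"tz":0,"twist":-0.0522,"fingers":0},
    {"tx":0,"ty":0,"tz":0,"twist":-0.0522,"fingers":0},
    {"tx":0,"ty":0,"tz":0,"twist":-0.0522,"fingers":0},
    {"tx":0,"ty":0,"tz":0,"twist":-0.0522,"fingers":0},
    {"tx":0,"ty":0,"tz":0,"twist":-0.0522,"fingers":0},
    {"tx":0,"ty":0,"tz":0,"twist":0,"fingers":0},
    {"tx":0,"ty":0,"tz":0,"twist":0,"fingers":0},
  ],
)

```text
clock: 15.02
eef_pos: [510.1, -345.0, 99.6]
tool_rot: [-3.141, 0.0, 1.035]
force: [1.0, -0.5, -3.5]
width: 20.3
gripper_force: 59.9
```

```bash
python3 -c "
from h import *
np.set_printoptions(precision=1,suppress=True)
go(506.2,-249.6,100,59.5);d=shot('wrist','s2.png');s=ctrl.read_state();p=s['eef_pos'];a=s['tool_rot'][2];X=np.array([np.cos(a),np.sin(a)]);Y=np.array([-X[1],X[0]])
z=p[2]+19.6+7
h=hsv(d);H,S,V=[h[...,i].astype(int) for i in range(3)]
for b in blobs((S<70)&(V>60),300):
    Q=np.array([onz(d,q[1],q[0],z)[:2] for q in np.argwhere(b[2])])-p[:2]; Q=np.c_[Q@X,Q@Y]
    print(b[0],b[1],Q.min(0),Q.max(0))
    if b[0]>2000 and Q[:,0].mean()<120:
        for x in range(30,106,5):
            y=np.sort(Q[abs(Q[:,0]-x)<.7][:,1])
            if len(y)>2: g=np.diff(y);i=g.argmax();print(x,y[0],y[-1],(y[i],y[i+1],(y[i]+y[i+1])/2) if g[i]>15 else (y[0]+y[-1])/2)
"
```

```text
pos [ 510.1 -345.    99.6] yaw 59.28 twist -0.0012 tx 0.2675 ty -0.1725 tz -0.0013 q7 -0.11 w 20.33286334610502
34141 [321.5 195.5] [-45.1 -39.3] [100.   38.4]
30 -34.08256596943102 33.22473425178437 -0.42891585882332706
35 -34.102396551355525 33.31456513081376 -0.3939157102708819
40 -33.846670217477026 33.33493003146667 -0.2558700930051785
45 -33.87413396038912 33.335286605210335 -0.2694236775893941
50 -36.95468951603776 36.09339063354479 (np.float64(-5.345087824870251), np.float64(20.72249979091842), np.float64(7.688705983024084))
55 -36.936486185519115 36.09783429287115 (np.float64(-21.38064441942822), np.float64(20.852135133079948), np.float64(-0.2642546431741355))
60 -36.92259221548956 36.059142051709344 (np.float64(-21.514299222798847), np.float64(20.662270051352483), np.float64(-0.4260145857231823))
65 -36.91291099019813 36.311912957095714 (np.float64(-21.305335413960094), np.float64(20.768133773262342), np.float64(-0.2686008203488761))
70 -36.88521193241089 36.01953408355282 (np.float64(-21.44175151288444), np.float64(20.90051457240928), np.float64(-0.2706184702375811))
75 -36.862535851441386 35.99570463180256 (np.float64(-21.565506672559025), np.float64(20.696778978597887), np.float64(-0.4343638469805686))
80 -36.84478934139119 35.976802420715956 (np.float64(-21.35724061363617), np.float64(20.807361502854377), np.float64(-0.27493955539089576))
85 -36.83189422816812 35.96274853867899 (np.float64(-21.484707554669676), np.float64(20.930808300509288), np.float64(-0.2769496270801941))
90 -37.67195195594143 36.505545327839535 (np.float64(-23.511924829755678), np.float64(22.02294486148203), np.float64(-0.7444899841368233))
95 -39.29397575494911 38.42269708820095 (np.float64(-25.79490700048044), np.float64(24.93560351264613), np.float64(-0.4296517439171552))
100 -29.91565228827905 29.041876413229808 (np.float64(-28.366418197033575), np.float64(27.787381656523618), np.float64(-0.28951827025497856))
```

carry_out(
  moves=[
    {"tx":0.09,"ty":-0.058,"tz":0,"twist":-0.001,"fingers":0},
    {"tx":0.09,"ty":-0.058,"tz":0,"twist":0,"fingers":0},
    {"tx":0.0875,"ty":-0.0565,"tz":0,"twist":0,"fingers":0},
    {"tx":0,"ty":0,"tz":0.08,"twist":0,"fingers":0},
    {"tx":0,"ty":0,"tz":0.074,"twist":0,"fingers":0},
    {"tx":0,"ty":0,"tz":0,"twist":0,"fingers":0},
    {"tx":0,"ty":0,"tz":0,"twist":0,"fingers":0},
    {"tx":0,"ty":0,"tz":0,"twist":0,"fingers":0},
  ],
)

```text
clock: 16.08
eef_pos: [507.1, -249.9, 54.3]
tool_rot: [3.14, -0.0, 1.04]
force: [-0.4, -0.6, -3.5]
width: 20.2
gripper_force: 59.9
```

```bash
cat > jaw.py <<'E'
from h import *
np.set_printoptions(precision=1,suppress=True)
d=shot('wrist');s=ctrl.read_state();p=s['eef_pos'];a=s['tool_rot'][2];X=np.array([np.cos(a),np.sin(a)]);Y=np.array([-X[1],X[0]])
h=hsv(d);H,S,V=[h[...,i].astype(int) for i in range(3)]
fr=lambda q:np.array([(q-p[:2])@X,(q-p[:2])@Y])
print(p,np.degrees(a),s['force'])
for b in blobs((S<70)&(V>60),300):
    if b[0]<3000:
        e=cv2.fitEllipse(max(cv2.findContours(b[2].astype(np.uint8),0,1)[0],key=len)); q=onz(d,*e[0],89)[:2]; print('plug?',b[0],e[0],e[1],q,'tool fwd,left',fr(q))
go(p[0],p[1],53.4,59.5)
E
python3 jaw.py; python3 polar.py 575.7 -132 5 58|tail -3
```

```text
[ 507.  -249.9   54.2] 59.604777011898726 [ 0.8 -0.3 -3.9]
pos [ 507.  -249.9   54.2] yaw 59.6 twist 0.0006 tx 0.0000 ty 0.0000 tz 0.0028 q7 -0.26 w 20.19039804340028
white angle 20.41701824519664 112.75 61.125
yellow nan -1.3333333333333357
red -14.023542600896794 1.3333333333333428polar.py:12: RuntimeWarning: invalid value encountered in scalar divide
  def wc(w,A): w=np.clip(w-w.max()*.4,0,None); return (w*A).sum()/w.sum()
```

carry_out(
  moves=[
    {"tx":0.05,"ty":-0.0023,"tz":0.002,"twist":0,"fingers":0},
    {"tx":0.03,"ty":0,"tz":0,"twist":0,"fingers":0},
    {"tx":0.03,"ty":0,"tz":0,"twist":0,"fingers":0},
    {"tx":0,"ty":0,"tz":0,"twist":0,"fingers":0},
  ],
)

```text
clock: 16.68
eef_pos: [523.2, -219.3, 52.7]
tool_rot: [3.141, -0.001, 1.043]
force: [-0.5, 0.4, -2.6]
width: 20.0
gripper_force: 60.0
```

```bash
python3 jaw.py; python3 polar.py 575.7 -132 5 58|tail -3
```

```text
[ 522.6 -220.2   52.7] 59.69064193352886 [-0.1  0.1 -3.2]
pos [ 522.6 -220.2   52.7] yaw 59.69 twist 0.0011 tx 0.0000 ty 0.0000 tz -0.0024 q7 -0.31 w 20.171803972603445
white angle 36.43080048216438 226.25 222.0
yellow 15.419773530153927 161.33333333333331
red -14.692125984251966 73.0
```

```bash
cat > gold.py <<'E'
from h import *
np.set_printoptions(precision=1,suppress=True)
d=shot('wrist');s=ctrl.read_state();p=s['eef_pos'];a=s['tool_rot'][2];X=np.array([np.cos(a),np.sin(a)]);Y=np.array([-X[1],X[0]])
c=d['color'].astype(int);B,G,R=c[...,0],c[...,1],c[...,2]
m=(R-B>60)&(G-B>30)
fr=lambda u,v,z:(lambda q:np.array([q@X,q@Y]))(onz(d,u,v,z)[:2]-p[:2])
for b in blobs(m,300)[:3]:
    Q=np.array([fr(q[1],q[0],86) for q in np.argwhere(b[2])]); print('gold',b[0],b[1],Q.min(0),Q.max(0))
    for x in range(60,135,6):
        y=np.sort(Q[abs(Q[:,0]-x)<.7][:,1])
        if len(y)>2: print(x,y[0],y[-1],end=' | ')
    print()
z=p[2]+26.6; g=(R-B<25)&(B>60)&(abs(R-G)<25); k=(c.max(2)<60)
for x in (60,65,70,75,80,85,90,95,98):
    row=[]
    for y in np.arange(-45,45,.25):
        u=proj(d,[*(p[:2]+x*X+y*Y),z]); col=cv2.getRectSubPix(d['color'],(1,1),tuple(map(float,u)))[0,0].astype(int)
        row.append('w' if col.max()-col.min()<28 and col.max()>50 else '.')
    t=''.join(row); e=[i for i in range(1,len(t)) if t[i]!=t[i-1]]; print(x,[round(-45+.25*i,1) for i in e][:14])
E
python3 gold.py
```

```text
gold 6480 [324.4  41.5] [ 81.  -21.5] [105.   19.1]
84 -7.682898986103844 5.241173229557064 | 90 -18.286378659328612 15.87862721638184 | 96 -21.360781573509875 18.969333917653753 | 102 -21.391296165904105 19.046120357211134 | 
60 [-36.5, -20.5, -20.2, -19.8, -12.8, 3.2, 19.2, 19.8, 20.5, 36.2]
65 [-36.5, -20.2, -20.0, -19.8, -18.0, 8.2, 19.2, 19.8, 20.8, 36.2]
70 [-36.5, -20.8, -20.2, 13.0, 20.8, 36.0]
75 [-36.5, -20.8, -20.2, 18.2, 19.2, 19.5, 20.5, 36.0]
80 [-36.5, -21.0, -19.5, -1.8, 0.0, 19.2, 20.5, 36.0]
85 [-38.0, -21.0, -19.5, -10.2, 8.5, 9.2, 9.5, 19.5, 20.5, 36.0]
90 [-42.8, -18.8, 17.0, 36.2]
95 [-39.2, -22.5, -5.0, 2.8, 20.5, 38.8]
98 [-36.5, -22.5, -9.8, 7.5, 20.5, 40.8]
```

carry_out(
  moves=[
    {"tx":0.01,"ty":0.0035,"tz":0,"twist":0,"fingers":0},
    {"tx":0.03,"ty":0,"tz":0,"twist":0,"fingers":0},
    {"tx":0.03,"ty":0,"tz":0,"twist":0,"fingers":0},
    {"tx":0.026,"ty":0,"tz":0,"twist":0,"fingers":0},
    {"tx":0,"ty":0,"tz":0,"twist":0,"fingers":0},
    {"tx":0,"ty":0,"tz":0,"twist":0,"fingers":0},
  ],
)

```text
clock: 17.58
eef_pos: [537.7, -196.5, 52.7]
tool_rot: [-3.141, 0.0, 1.041]
force: [0.3, 0.3, -4.8]
width: 20.6
gripper_force: 60.0
```

```bash
python3 gold.py
```

```text
gold 10595 [320.6 103.5] [ 52.1 -20.4] [98.3 20.1]
60 -15.361376454823993 14.928320413269004 | 66 -20.213224371752823 20.075436078350247 | 72 -20.2756759086092 19.857318821384013 | 78 -20.34041867441423 19.9297497551983 | 84 -20.39578375383178 19.99303938723773 | 90 -15.979441440495394 15.882167458477737 | 96 -12.842974780896316 5.39320927527158 | 
60 [-36.5, -21.0, -16.8, -16.2, 16.2, 16.8, 20.8, 36.2]
65 [-39.0, -21.5, -6.2, 6.5, 21.5, 36.2]
70 [-41.8, -21.5, -11.0, 11.0, 21.5, 36.0]
75 [-37.0, -21.5, -12.5, 12.5, 21.5, 40.0]
80 [-36.5, -21.5, -11.8, 11.8, 21.5, 44.8]
85 [-36.5, -21.5, -8.5, 8.5, 21.5]
90 [-36.8, -23.0, -22.8, -18.0, -11.2, -5.5, 18.0]
95 [-39.0, -25.0, -17.2, -16.0, -10.5, -8.2, 9.2]
98 [-33.0, -27.0, -14.2, -11.8, -11.0, -4.0, 4.0]
```

carry_out(
  moves=[
    {"tx":0.0006,"ty":-0.01744,"tz":0,"twist":0.02222,"fingers":0},
    {"tx":0.0006,"ty":-0.01744,"tz":0,"twist":0.02222,"fingers":0},
    {"tx":0.0006,"ty":-0.01744,"tz":0,"twist":0.02222,"fingers":0},
    {"tx":0.0006,"ty":-0.01744,"tz":0,"twist":0.02222,"fingers":0},
    {"tx":0.0006,"ty":-0.01744,"tz":0,"twist":0.02222,"fingers":0},
    {"tx":0.0006,"ty":-0.01744,"tz":0,"twist":0.02222,"fingers":0},
    {"tx":0.0006,"ty":-0.01744,"tz":0,"twist":0.02222,"fingers":0},
    {"tx":0.0006,"ty":-0.01744,"tz":0,"twist":0.02222,"fingers":0},
    {"tx":0,"ty":0,"tz":0,"twist":0,"fingers":0},
  ],
)

```text
clock: 18.75
eef_pos: [508.7, -166.7, 52.7]
tool_rot: [-3.141, 0.001, 0.483]
force: [-0.6, 0.5, -4.3]
width: 20.1
gripper_force: 59.9
```

```bash
python3 gold.py|head -2; python3 polar.py 575.7 -132 -15 30|tail -3; python3 hexa.py | sed -n 2p
```

```text
gold 10513 [320.5 103.1] [ 52.7 -21.9] [98.9 21.1]
60 -14.242867748133328 16.992610433941778 | 66 -21.260345229266246 18.383480294250866 | 72 -21.354032022875245 19.391836834528764 | 78 -20.4946534961903 20.355915022680254 | 84 -19.64815468906844 21.035572580882057 | 90 -18.52758997108804 14.519832514761088 | 96 -5.06920235394237 6.985046417252887 | 
white angle 6.85157772547683 222.0 101.0
yellow 32.755356381810905 152.66666666666669
red -16.668095106441804 23.0
100 7 [ 577.2 -130.9] [24.  24.7 24.1 21.4 18.9 19.  21.4] [-145.   -87.4  -32.2   17.1   53.6  105.5  160.3] flat 6.3
```

carry_out(
  moves=[
    {"tx":0.0006,"ty":-0.01744,"tz":0,"twist":0.02222,"fingers":0},
    {"tx":0.0006,"ty":-0.01744,"tz":0,"twist":0.02222,"fingers":0},
    {"tx":0.0006,"ty":-0.01744,"tz":0,"twist":0.02222,"fingers":0},
    {"tx":0.0006,"ty":-0.01744,"tz":0,"twist":0.02222,"fingers":0},
    {"tx":0,"ty":0,"tz":0,"twist":0,"fingers":0},
    {"tx":0,"ty":0,"tz":0,"twist":0,"fingers":0},
  ],
)

```text
clock: 19.65
eef_pos: [501.7, -146.8, 52.6]
tool_rot: [-3.141, 0.001, 0.204]
force: [-2.8, -0.7, -3.8]
width: 20.3
gripper_force: 60.0
```

```bash
python3 polar.py 575.7 -132 -30 20|head -2; python3 hexa.py | sed -n 2p
```

```text
line r17 (ang:B,G,R) -30:88,207,220 -28:80,205,220 -26:73,203,221 -24:70,201,220 -22:65,192,212 -20:52,142,172 -18:152,171,187 -16:217,216,218 -14:218,216,219 -12:218,217,219 -10:219,217,219 -8:218,217,219 -6:219,217,219 -4:217,216,219 -2:201,205,211 0:87,185,203 2:70,204,219 4:77,205,219 6:83,208,220 8:95,210,219 10:99,212,220 12:95,210,219 14:95,210,219 16:98,211,220 18:96,210,219
white angle -8.489572420115248 219.0 95.125
100 7 [ 577.5 -131.1] [24.2 24.3 23.7 20.9 18.8 18.9 21.6] [-162.7 -103.3  -49.6    1.4   39.2   88.6  144.2] flat 49.2
```

carry_out(
  moves=[
    {"tx":0.0006,"ty":-0.01744,"tz":0,"twist":0.02222,"fingers":0},
    {"tx":0.0003,"ty":-0.0087,"tz":0,"twist":0.01111,"fingers":0},
    {"tx":0,"ty":0,"tz":0,"twist":0,"fingers":0},
    {"tx":0,"ty":0,"tz":0,"twist":0,"fingers":0},
  ],
)

```text
clock: 20.25
eef_pos: [501.0, -139.3, 52.7]
tool_rot: [3.141, 0.0, 0.099]
force: [-3.3, -1.9, -4.1]
width: 19.9
gripper_force: 60.0
```

```bash
python3 polar.py 575.7 -132 -30 20|head -2;python3 -c "
from h import *
print(ctrl.read_state()['torque'])"
```

```text
line r17 (ang:B,G,R) -30:69,199,219 -28:68,200,219 -26:69,200,219 -24:80,201,219 -22:182,212,219 -20:216,215,217 -18:217,216,218 -16:217,215,218 -14:217,216,218 -12:217,216,218 -10:218,216,218 -8:217,216,218 -6:191,213,218 -4:89,203,219 -2:72,203,219 0:78,205,219 2:85,207,218 4:95,210,219 6:103,212,218 8:105,213,219 10:101,211,219 12:104,211,218 14:104,212,218 16:103,212,219 18:97,211,219
white angle -11.554247185046808 218.0 101.625
[-0.4485328   0.72669297  0.34143464]
```

carry_out(
  moves=[
    {"tx":0.0003,"ty":-0.0131,"tz":0,"twist":0.01667,"fingers":0},
    {"tx":0.0003,"ty":-0.0131,"tz":0,"twist":0.01667,"fingers":0},
    {"tx":0,"ty":0,"tz":0,"twist":0,"fingers":0},
    {"tx":0,"ty":0,"tz":0,"twist":0,"fingers":0},
  ],
)

```text
clock: 20.8
eef_pos: [502.0, -133.0, 52.9]
tool_rot: [3.139, -0.002, -0.003]
force: [-1.7, -5.9, -4.7]
width: 20.1
gripper_force: 60.4
```

```bash
python3 polar.py 575.7 -132 -30 20|head -2;python3 -c "
from h import *
print(ctrl.read_state()['torque'])"
```

```text
line r17 (ang:B,G,R) -30:67,199,218 -28:66,200,218 -26:67,199,218 -24:111,197,212 -22:207,211,215 -20:216,215,217 -18:217,215,218 -16:217,215,218 -14:217,215,218 -12:217,215,218 -10:217,216,218 -8:215,214,217 -6:141,207,218 -4:71,202,218 -2:73,204,219 0:80,205,218 2:96,209,218 4:103,212,218 6:102,211,218 8:93,209,219 10:98,210,218 12:100,211,218 14:105,212,219 16:100,210,217 18:105,212,217
white angle -12.018623798259954 218.0 102.75
[-1.15559789  0.46555415  1.14986453]
```

carry_out(
  moves=[
    {"tx":0.0003,"ty":-0.0131,"tz":0,"twist":0.01667,"fingers":0},
    {"tx":0.0003,"ty":-0.0131,"tz":0,"twist":0.01667,"fingers":0},
    {"tx":0,"ty":0,"tz":0,"twist":0,"fingers":0},
    {"tx":0,"ty":0,"tz":0,"twist":0,"fingers":0},
  ],
)

```text
clock: 21.35
eef_pos: [503.7, -129.3, 53.5]
tool_rot: [3.134, -0.007, -0.11]
force: [0.3, -13.0, -5.0]
width: 20.3
gripper_force: 71.1
```

```bash
python3 polar.py 575.7 -132 -30 20|head -2;python3 gold.py; python3 -c "
from h import *
print(ctrl.read_state()['torque'])"
```

```text
line r17 (ang:B,G,R) -30:75,204,219 -28:75,204,219 -26:70,199,216 -24:128,191,205 -22:214,214,217 -20:218,216,219 -18:219,216,219 -16:218,217,219 -14:218,217,219 -12:218,217,218 -10:218,216,218 -8:215,215,218 -6:120,199,212 -4:71,204,220 -2:69,204,219 0:69,204,219 2:71,205,218 4:97,211,219 6:114,215,219 8:118,216,219 10:117,216,219 12:113,214,219 14:108,214,220 16:106,213,219 18:103,212,219
white angle -11.555777481876017 218.75 109.375
gold 10135 [303.2 115.2] [ 50.3 -17.7] [93.5 28.1]
60 -11.543436862736533 22.55364688148645 | 66 -16.14782727546388 24.53226563643953 | 72 -16.29814308017102 26.741263988687443 | 78 -14.254674344966697 26.45074350859712 | 84 -11.95555798907057 21.883278140368176 | 90 -9.705146211266376 20.71948050978829 | 
60 [-35.2, -16.2, -14.8, -12.2, 4.5, 6.5, 23.8, 24.0, 25.5]
65 [-33.5, -16.2, -4.2, 15.8, 25.8]
70 [-31.5, -18.2, -6.5, 17.8, 27.5]
75 [-30.5, -16.2, -6.5, 17.8, 29.5]
80 [-30.0, -14.5, -4.0, 15.2, 26.8]
85 [-29.8, -14.2, -13.5, -12.5, 22.5, 25.2, 26.0, 44.0]
90 [-28.8, -10.5, 0.2, 5.2, 21.8, 30.2, 31.0]
95 [-30.5, -1.8, 4.2, 17.5, 34.0, 38.2]
98 [-28.5, 9.2]
[-2.75328096  0.27013177  1.29480284]
```

The nut is at the hard stop: torque rises while the line stays put at the red mark. I'll relax the push, then align the spanner and withdraw it.

carry_out(
  moves=[
    {"tx":0.0015,"ty":0.0125,"tz":0,"twist":-0.0167,"fingers":0},
    {"tx":0.0015,"ty":0.0125,"tz":0,"twist":-0.0167,"fingers":0},
    {"tx":0,"ty":0,"tz":0,"twist":0,"fingers":0},
    {"tx":0,"ty":0,"tz":0,"twist":0,"fingers":0},
  ],
)

```text
clock: 21.95
eef_pos: [503.0, -132.0, 53.0]
tool_rot: [3.14, -0.003, -0.007]
force: [1.8, -4.7, -6.7]
width: 20.0
gripper_force: 59.9
```

```bash
python3 polar.py 575.7 -132 -30 20|head -1;python3 gold.py; python3 -c "
from h import *
print(ctrl.read_state()['torque'])"
```

```text
line r17 (ang:B,G,R) -30:82,204,218 -28:77,204,218 -26:70,201,218 -24:80,201,218 -22:180,211,217 -20:216,215,217 -18:217,215,217 -16:216,215,217 -14:217,215,217 -12:217,216,217 -10:217,216,218 -8:216,215,217 -6:188,212,218 -4:85,204,218 -2:71,203,217 0:72,203,218 2:74,203,218 4:85,207,217 6:84,207,218 8:101,211,218 10:106,212,218 12:107,212,217 14:106,212,218 16:94,209,219 18:88,208,218
gold 10345 [317.1 112.2] [ 50.5 -21.9] [95.1 23. ]
60 -15.78487159070383 18.119941043496876 | 66 -21.25171910321631 19.789326157197216 | 72 -20.737845443427368 21.42482639969948 | 78 -18.94916602823361 23.028547503381315 | 84 -17.21765122879983 18.52993270604417 | 90 -15.511693045460783 14.378904066500706 | 
60 [-37.0, -20.2, -17.0, -16.5, 19.2, 19.5, 21.5]
65 [-35.8, -21.2, -8.5, 10.0, 21.5]
70 [-35.5, -22.5, -11.2, 12.8, 22.0]
75 [-35.5, -21.0, -11.5, 13.0, 23.5]
80 [-35.2, -19.8, -9.8, 11.2, 23.8]
85 [-35.2, -20.0, -18.8, -18.2, -3.0, 4.8, 18.8, 19.8, 21.8]
90 [-35.2, -16.8, -6.0, -0.8, 14.2, 38.2]
95 [-37.5, -8.2, -2.5, 0.8, 9.2, 10.2, 13.8, 19.2, 26.0, 26.2, 26.5, 38.5]
98 [-32.2, -19.0, -18.5, -5.0, -2.8, 7.8, 28.0, 32.5]
[-1.17344339 -0.10127433  0.20272526]
```

carry_out(
  moves=[
    {"tx":0.001,"ty":0.015,"tz":0,"twist":-0.0194,"fingers":0},
    {"tx":0.001,"ty":0.015,"tz":0,"twist":-0.0194,"fingers":0},
    {"tx":0,"ty":0,"tz":0,"twist":0,"fingers":0},
    {"tx":0,"ty":0,"tz":0,"twist":0,"fingers":0},
  ],
)

```text
clock: 22.55
eef_pos: [503.4, -140.1, 53.0]
tool_rot: [3.141, -0.002, 0.114]
force: [2.4, -4.3, -6.0]
width: 20.0
gripper_force: 59.9
```

```bash
python3 polar.py 575.7 -132 -30 20|head -1;python3 gold.py; python3 -c "
from h import *
print(ctrl.read_state()['torque'])"
```

```text
line r17 (ang:B,G,R) -30:93,208,218 -28:88,206,217 -26:82,203,218 -24:78,203,218 -22:71,201,218 -20:68,201,218 -18:80,201,217 -16:180,211,217 -14:216,215,217 -12:216,216,217 -10:216,215,217 -8:216,215,217 -6:216,214,216 -4:217,216,217 -2:216,215,217 0:191,212,216 2:87,202,217 4:71,202,217 6:79,205,217 8:85,206,217 10:89,208,217 12:83,206,217 14:74,204,218 16:70,203,217 18:67,202,217
gold 10301 [319.6 112.2] [ 50.5 -22.5] [95.8 22.1]
60 -16.43342139014112 17.44348480851898 | 66 -22.202290725092606 18.838309343007683 | 72 -21.369493566128913 20.457992166251927 | 78 -19.882427802438503 22.06876371750879 | 84 -18.142780188732704 17.569325279032647 | 90 -16.12891766203489 11.668338017494948 | 96 7.097047927525629 8.278384717174232 | 
60 [-36.2, -21.0, -18.0, -17.2, 18.5, 18.8, 21.0]
65 [-36.2, -22.2, -9.2, 9.5, 20.0, 20.2, 21.0]
70 [-36.2, -23.2, -12.0, 12.0, 21.2]
75 [-36.2, -21.8, -12.5, 12.2, 22.8]
80 [-36.2, -20.5, -10.5, 10.5, 23.0]
85 [-36.2, -20.8, -19.5, -19.0, -4.0, 4.0, 18.2, 19.2, 20.8]
90 [-36.2, -17.5, -7.0, -1.8, 13.2, 22.8, 23.0]
95 [-38.5, -25.2, -24.8, -23.0, -22.8, -12.0, -5.5, -0.5, 12.8, 25.0, 25.5, 38.2]
98 [-32.8, 9.2, 27.0, 32.2]
[-0.86977861 -0.50786186 -0.23758879]
```

The relaxing turn dragged the nut back about 6° because the hex is wedged in the jaw. I'll turn it back to the stop, then pull the spanner straight off.

carry_out(
  moves=[
    {"tx":0.0008,"ty":-0.0138,"tz":0,"twist":0.018,"fingers":0},
    {"tx":0.0008,"ty":-0.0138,"tz":0,"twist":0.018,"fingers":0},
    {"tx":0,"ty":0,"tz":0,"twist":0.005,"fingers":0},
    {"tx":0,"ty":0,"tz":0,"twist":0,"fingers":0},
    {"tx":-0.015,"ty":0,"tz":0,"twist":0,"fingers":0},
    {"tx":-0.015,"ty":0,"tz":0,"twist":0,"fingers":0},
    {"tx":0,"ty":0,"tz":0,"twist":0,"fingers":0},
  ],
)

```text
clock: 23.52
eef_pos: [503.0, -132.0, 54.1]
tool_rot: [3.138, -0.018, -0.01]
force: [16.7, -2.8, -13.3]
width: 20.2
gripper_force: 59.2
```

```bash
python3 polar.py 575.7 -132 -30 20|head -1;python3 gold.py; python3 -c "
from h import *
print(ctrl.read_state()['torque'])"
```

```text
line r17 (ang:B,G,R) -30:68,199,218 -28:69,200,219 -26:67,199,218 -24:86,201,217 -22:186,211,217 -20:216,215,217 -18:216,215,217 -16:216,215,217 -14:215,214,217 -12:217,215,217 -10:216,215,217 -8:216,214,217 -6:185,211,217 -4:84,202,218 -2:69,201,217 0:77,204,217 2:78,204,217 4:91,208,218 6:95,209,217 8:92,208,218 10:95,209,217 12:103,211,217 14:105,212,217 16:104,211,217 18:97,209,218
gold 9986 [316.6 111.6] [ 50.4 -21.5] [94.8 23.2]
60 -15.33080754840834 18.126886961080455 | 66 -21.211646864956847 19.837689955555444 | 72 -20.38910172094209 21.5158144727197 | 78 -18.916229116150706 23.163294904915556 | 84 -17.17011942235329 18.284776338328975 | 90 -15.151152040848766 15.003228736178356 | 
60 [-36.5, -20.0, -16.8, -16.0, 19.2, 19.5, 21.5]
65 [-35.2, -20.8, -8.2, 10.0, 21.5]
70 [-35.0, -22.0, -11.0, 13.0, 22.2]
75 [-35.0, -20.8, -11.2, 13.2, 23.5]
80 [-34.8, -19.2, -9.2, 11.2, 23.5]
85 [-34.8, -19.5, -18.2, -17.8, -2.8, 4.8, 18.8, 20.0, 21.8]
90 [-34.8, -16.2, -5.8, -0.8, 15.0, 37.8]
95 [-37.0, -8.0, -1.8, 1.5, 9.2, 11.0, 12.8, 16.0, 26.5, 37.5]
98 [-30.8, 4.8, 28.5, 31.2]
[-0.71989483 -3.17846107  0.17224671]
```

carry_out(
  moves=[
    {"tx":-0.02,"ty":0,"tz":0,"twist":0,"fingers":0},
    {"tx":-0.02,"ty":0,"tz":0,"twist":0,"fingers":0},
    {"tx":-0.02,"ty":0,"tz":0,"twist":0,"fingers":0},
    {"tx":0,"ty":0,"tz":0,"twist":0,"fingers":0},
  ],
)

```text
clock: 24.12
eef_pos: [497.5, -132.5, 56.6]
tool_rot: [3.133, -0.04, -0.007]
force: [34.3, -1.0, -13.2]
width: 19.6
gripper_force: 59.3
```

```bash
python3 polar.py 575.7 -132 -30 20|head -1;python3 gold.py; python3 -c "
from h import *
print(ctrl.read_state()['torque'],ctrl.read_state()['eef_pos'])"
```

```text
line r17 (ang:B,G,R) -30:68,198,220 -28:68,199,221 -26:68,199,221 -24:82,200,221 -22:182,211,219 -20:218,217,219 -18:219,218,220 -16:219,217,219 -14:219,217,220 -12:219,218,220 -10:219,217,219 -8:218,217,219 -6:191,213,220 -4:89,202,220 -2:69,200,220 0:67,200,220 2:67,201,220 4:66,201,220 6:74,204,221 8:80,205,221 10:82,206,220 12:81,206,220 14:82,206,220 16:85,207,220 18:94,210,220
gold 9550 [316.4  93.7] [ 56.  -21.2] [100.5  23.5]
60 -9.68884762535738 13.432383162769682 | 66 -15.50264480185894 18.54827075015399 | 72 -20.88568471686188 20.313116697773278 | 78 -20.074148666992503 22.03769252261844 | 84 -18.281763523977915 23.44921626870879 | 90 -16.527879018495685 18.49570549600937 | 96 -14.496904621347428 15.507311233624176 | 
60 [-36.5, -19.5, -16.2, -11.2, -10.0, -9.8, 12.5, 15.8, 21.2]
65 [-35.0, -19.2, -15.0, -14.8, 19.0, 19.2, 21.5]
70 [-34.2, -19.5, -6.8, 9.2, 20.2, 20.5, 21.5]
75 [-34.2, -21.5, -10.2, 12.8, 21.8]
80 [-34.0, -20.0, -10.8, 13.2, 23.2]
85 [-34.0, -18.8, -9.2, 11.8, 24.0]
90 [-33.8, -19.0, -18.0, -17.2, -4.2, 6.5, 19.2, 20.5, 21.5]
95 [-34.0, -15.8, -5.2, -0.2, 16.2, 37.5]
98 [-35.2, -7.8, -6.0, -1.0, 13.2, 15.8, 26.0, 39.0]
[-0.12983346 -6.80543722  0.25289092] [ 497.48587004 -132.51993513   56.54295796]
```

The pull slips in the grip instead of freeing the jaw. I'll keep the light pull on and rock the handle up and down to break the friction.

carry_out(
  moves=[
    {"tx":0,"ty":0,"tz":-0.03,"twist":0,"fingers":0},
    {"tx":0,"ty":0,"tz":0.04,"twist":0,"fingers":0},
    {"tx":0,"ty":0,"tz":0.03,"twist":0,"fingers":0},
    {"tx":0,"ty":0,"tz":-0.04,"twist":0,"fingers":0},
    {"tx":0,"ty":0,"tz":0,"twist":0,"fingers":0},
  ],
)

```text
clock: 24.85
eef_pos: [485.0, -132.7, 54.8]
tool_rot: [3.137, -0.018, -0.01]
force: [15.1, -4.5, -9.6]
width: 19.8
gripper_force: 59.2
```

```bash
python3 polar.py 575.7 -132 -30 20|head -1;python3 gold.py; python3 -c "
from h import *
print(ctrl.read_state()['torque'],ctrl.read_state()['eef_pos'])"
```

```text
line r17 (ang:B,G,R) -30:71,205,228 -28:70,205,229 -26:68,204,228 -24:79,203,226 -22:141,208,224 -20:214,221,225 -18:227,226,227 -16:227,226,228 -14:227,226,228 -12:224,226,228 -10:213,225,227 -8:189,219,226 -6:125,191,201 -4:96,197,213 -2:72,208,227 0:78,213,227 2:72,209,228 4:79,211,228 6:90,216,228 8:73,209,228 10:78,211,228 12:97,219,228 14:104,221,228 16:104,222,228 18:106,222,228
gold 9262 [314.8  61.8] [ 68.8 -20.9] [105.6  24.1]
72 -8.691373424041483 11.828378920787195 | 78 -14.539052555137689 18.904658338391048 | 84 -19.963569684097212 20.849261241379107 | 90 -19.78814560165043 22.472253552221616 | 96 -18.058654699739744 24.067789307637227 | 102 -16.06105030533573 19.329406645490575 | 
60 [-31.8]
65 [-34.2]
70 [-36.5, -18.8, -18.2, -18.0, -16.5, -10.8, -10.5, -9.8, -9.5, -9.0, -7.5, -6.8, 3.0, 4.2]
75 [-35.2, -19.0, -16.2, -16.0, -11.8, -11.2, 19.0, 19.2, 22.0]
80 [-34.2, -19.0, -16.5, -16.2, 20.5, 20.8, 22.0]
85 [-34.2, -20.8, -8.0, 11.5, 22.0]
90 [-34.0, -20.8, -10.2, 14.0, 23.2]
95 [-34.0, -19.2, -10.2, 14.0, 24.8]
98 [-33.8, -18.5, -9.0, 12.8, 25.2]
[-0.99157093 -2.94910247  0.25159741] [ 484.96153635 -132.72652084   54.5401187 ]
```

```bash
sed -i 's/for x in (60,65,70,75,80,85,90,95,98)/for x in range(20,126,5)/' gold.py; python3 gold.py
python3 - <<'E'
from h import *
d=shot('top'); c=proj(d,[540,-132,80]).astype(int)
sub=d['color'][c[1]-25:c[1]+35,c[0]-40:c[0]+40]
w=shot('wrist')['color']
out=np.zeros((480,800,3),np.uint8); out[:300,:400]=cv2.resize(w,(400,300)); out[:300,400:]=cv2.resize(sub,(400,300),interpolation=2)
e=shot('scene'); c=proj(e,[540,-132,80]).astype(int); out[300:,:320]=cv2.resize(e['color'][c[1]-35:c[1]+25,c[0]-50:c[0]+57],(320,180),interpolation=2)
cv2.imwrite('pics/last.png',out)
E
```

```text
gold 9259 [314.8  61.9] [ 68.8 -20.8] [105.5  24.1]
72 -8.665340701331584 11.838198807720547 | 78 -14.508654684761646 18.908565941676667 | 84 -19.929101107535576 20.851230226198318 | 90 -19.754016926981098 22.461113097496117 | 96 -18.026157796267647 24.06647603693872 | 102 -16.030418689592572 19.631476295951806 | 
20 [-10.2, 10.8]
25 [-10.2, 10.8]
30 [-10.2, 11.0]
35 [-9.8, 11.0]
40 [-9.8, 11.2]
45 [-9.0, 10.5, 43.2]
50 [-32.0]
55 [-32.0]
60 [-31.8]
65 [-34.2]
70 [-36.5, -19.0, -16.5, -10.2, -7.0, -6.5, 3.0, 4.0, 6.5, 6.8, 12.2, 16.0, 22.0]
75 [-35.2, -19.0, -14.2, -13.8, -11.8, -11.2, 19.0, 19.2, 22.0]
80 [-34.2, -18.8, -16.5, -16.2, 20.5, 20.8, 22.2]
85 [-34.0, -20.8, -8.0, 11.5, 22.0]
90 [-34.0, -20.8, -10.2, 14.0, 23.2]
95 [-34.0, -19.2, -10.2, 14.0, 24.8]
100 [-33.8, -18.8, -18.0, -17.8, -7.8, 11.8, 23.2]
105 [-33.2, -16.2, 18.5, 38.2]
110 [-34.0, -15.5, -4.2, -1.2, 16.8, 22.2, 25.8, 39.0]
115 [-33.8, -15.5, -4.2, -1.2, 16.5, 22.0, 25.5, 38.8]
120 [-33.5, -15.2, -4.2, -1.2, 16.5, 21.8, 25.2, 38.5]
125 [-33.2, -15.2, -4.2, -1.2, 16.2, 21.8, 25.0, 38.2]
```

View pics/last.png

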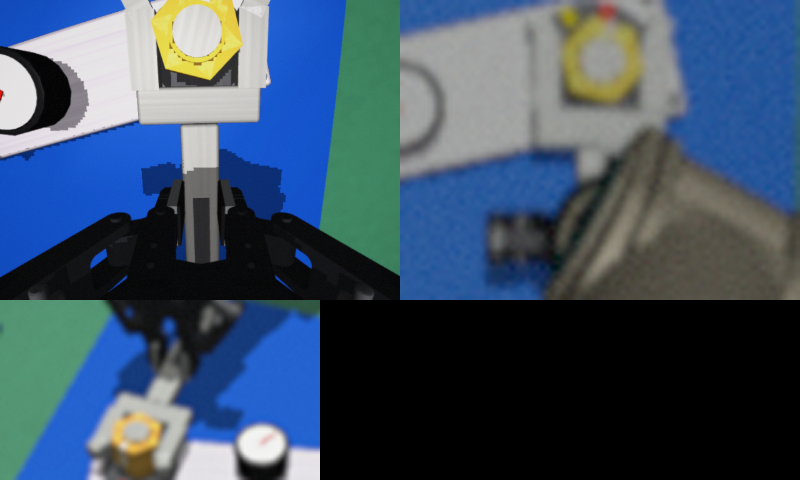

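The picture shows the head still on the nut, with the hex cocked about 15° in the jaw; the gripper slid about 15 mm along the handle. I'll relax the pull and rock vertically while easing the spanner counter-clockwise to unwedge it, and re-tighten gently if the nut follows.

carry_out(
  moves=[
    {"tx":0.025,"ty":0,"tz":-0.03,"twist":0,"fingers":0},
    {"tx":0,"ty":0.0053,"tz":0.07,"twist":-0.0056,"fingers":0},
    {"tx":0,"ty":0.0053,"tz":-0.07,"twist":-0.0056,"fingers":0},
    {"tx":0,"ty":0.0053,"tz":0.07,"twist":-0.0056,"fingers":0},
    {"tx":0,"ty":0.0053,"tz":-0.07,"twist":-0.0056,"fingers":0},
    {"tx":0,"ty":0.0053,"tz":0.07,"twist":-0.0056,"fingers":0},
    {"tx":0,"ty":0.0053,"tz":-0.07,"twist":-0.0056,"fingers":0},
    {"tx":0,"ty":0.0053,"tz":0.07,"twist":-0.0056,"fingers":0},
    {"tx":0,"ty":0.0053,"tz":-0.07,"twist":-0.0056,"fingers":0},
    {"tx":0,"ty":0,"tz":0.03,"twist":0,"fingers":0},
    {"tx":0,"ty":0,"tz":0,"twist":0,"fingers":0},
  ],
)

```text
clock: 26.52
eef_pos: [483.1, -142.9, 52.1]
tool_rot: [-3.141, 0.0, 0.129]
force: [-1.1, 1.5, 1.9]
width: 19.3
gripper_force: 59.2
```

```bash
python3 polar.py 575.7 -132 -30 20|head -1;python3 gold.py; python3 -c "
from h import *
print(ctrl.read_state()['torque'],ctrl.read_state()['eef_pos'])"
```

```text
line r17 (ang:B,G,R) -30:78,209,230 -28:72,203,226 -26:70,203,225 -24:70,205,226 -22:74,215,231 -20:75,216,231 -18:75,214,231 -16:82,213,231 -14:114,215,229 -12:167,215,223 -10:204,214,217 -8:210,213,214 -6:208,210,213 -4:210,212,214 -2:213,217,217 0:216,221,221 2:220,223,223 4:221,223,225 6:219,222,223 8:216,218,219 10:214,216,217 12:213,217,217 14:213,217,218 16:214,217,219 18:214,218,220
gold 8755 [322.4  60.2] [ 70.8 -22.5] [104.8  20.6]
72 -7.064814747404404 1.221721974919412 | 78 -14.865767344923427 16.678571744105586 | 84 -21.603996076163313 18.019339804315813 | 90 -21.984348572181997 18.975674303799845 | 96 -20.8429312162311 19.651429568344692 | 102 -20.023659255481014 20.586714819674153 | 
20 [-10.8, 10.0]
25 [-10.8, 10.0]
30 [-11.0, 10.0]
35 [-10.8, 10.0]
40 [-11.0, 10.0]
45 [-10.8, 9.8]
50 [-33.2, 32.0]
55 [-33.2, 32.5, 35.8]
60 [-33.5]
65 [-36.5]
70 [-36.5, -21.0, -18.2, -8.8, -8.5, -8.0, -6.8, -4.8, -3.2, -3.0, -2.0, -1.2, -0.2, 0.5]
75 [-36.5, -21.2, -18.8, -15.5, -14.8, -12.0, -11.2, -10.5, 8.0, 8.8, 10.0, 10.5, 12.0, 14.2]
80 [-36.8, -21.2, -19.5, -19.2, -19.0, -18.5, -17.2, -16.8, 18.8, 19.0, 20.0]
85 [-36.8, -22.8, -7.8, 6.2, 19.5]
90 [-37.0, -23.2, -12.0, 10.5, 20.2]
95 [-37.0, -22.5, -13.2, 11.8, 20.8]
100 [-37.2, -22.0, -12.5, 11.0, 21.8]
105 [-37.2, -21.0, -9.0, 7.5, 21.0]
110 [-36.5, -20.5, -6.5, 4.8, 18.5]
115 [-36.2, -20.5, -6.5, 4.8, 18.2]
120 [-36.0, -20.2, -6.5, 4.8, 18.0]
125 [-35.8, -20.0, -6.2, 4.8, 18.0]
[ 0.2419007  -0.20324792  0.17595871] [ 483.04470652 -143.0289621    52.39806306]
```

carry_out(
  moves=[
    {"tx":0,"ty":0,"tz":-0.03,"twist":0,"fingers":0},
    {"tx":0,"ty":0.0053,"tz":0.06,"twist":-0.0056,"fingers":0},
    {"tx":0,"ty":0.0053,"tz":-0.06,"twist":-0.0056,"fingers":0},
    {"tx":0,"ty":0.0053,"tz":0.06,"twist":-0.0056,"fingers":0},
    {"tx":0,"ty":0.0053,"tz":-0.06,"twist":-0.0056,"fingers":0},
    {"tx":0,"ty":0.0053,"tz":0.06,"twist":-0.0056,"fingers":0},
    {"tx":0,"ty":0.0053,"tz":-0.06,"twist":-0.0056,"fingers":0},
    {"tx":0,"ty":0.0053,"tz":0.03,"twist":-0.0056,"fingers":0},
    {"tx":0,"ty":0,"tz":0,"twist":0,"fingers":0},
    {"tx":0,"ty":0,"tz":0,"twist":0,"fingers":0},
  ],
)

```text
clock: 27.88
eef_pos: [484.5, -154.7, 52.1]
tool_rot: [-3.141, 0.001, 0.25]
force: [-0.5, 0.8, -3.8]
width: 19.5
gripper_force: 59.5
```

```bash
sed -i 's/range(60,135,6)/range(60,135,4)/' gold.py; python3 polar.py 575.7 -132 -50 40|head -1;python3 gold.py|head -2; python3 -c "
from h import *
s=ctrl.read_state();print(s['torque'],s['force'],s['eef_pos'],s['tool_rot'])"
```

```text
line r17 (ang:B,G,R) -50:88,219,231 -48:84,216,231 -46:89,218,231 -44:86,217,231 -42:72,210,231 -40:71,209,231 -38:74,211,231 -36:71,209,231 -34:77,212,231 -32:77,211,231 -30:82,214,231 -28:79,213,231 -26:81,214,231 -24:76,213,231 -22:75,214,231 -20:74,216,231 -18:74,217,231 -16:74,215,231 -14:77,214,231 -12:99,214,230 -10:149,216,225 -8:196,215,219 -6:210,214,216 -4:210,213,215 -2:210,212,214 0:211,213,215 2:216,218,218 4:219,222,223 6:220,223,222 8:222,225,225 10:219,222,222 12:217,219,220 14:216,218,220 16:214,218,217 18:214,217,218 20:215,218,218 22:215,219,220 24:218,220,223 26:222,225,226 28:223,226,227 30:222,225,226 32:220,224,225 34:219,223,224 36:208,220,223 38:165,217,225
gold 8526 [321.5  59.4] [ 71. -21.] [104.7  19.9]
72 -4.023973461362326 2.1075797904786593 | 76 -10.682980515577997 9.691877832102909 | 80 -17.239887807694828 17.162164529716886 | 84 -21.04939928809195 19.167168901090125 | 88 -20.88532202442699 19.312600230839223 | 92 -20.72572631659547 19.45765685097252 | 96 -20.559570540647968 19.59176648839896 | 100 -20.398290094924437 19.725968929990124 | 104 -20.24176106233592 19.86035301507463 | 
[0.18490874 0.21640549 0.09462168] [-0.10073079  1.34302797 -4.48584909] [ 484.56184766 -154.80276587   52.33522761] [-3.14094878e+00  1.22114392e-03  2.50633402e-01]
```

carry_out(
  moves=[
    {"tx":0,"ty":0.008,"tz":0,"twist":-0.0085,"fingers":0},
    {"tx":-0.03,"ty":0,"tz":0,"twist":0,"fingers":0},
    {"tx":-0.03,"ty":0,"tz":0,"twist":0,"fingers":0},
    {"tx":0,"ty":0,"tz":0,"twist":0,"fingers":0},
  ],
)

```text
clock: 28.48
eef_pos: [466.6, -162.6, 52.7]
tool_rot: [-3.141, 0.002, 0.276]
force: [0.1, 0.6, -3.7]
width: 19.5
gripper_force: 59.5
```

```bash
python3 gold.py
```

```text
gold 4382 [320.8  19.7] [ 89.4 -20.6] [104.1  19.7]
92 -5.683202689526033 4.939147833663315 | 96 -12.669081385950847 12.218161490493484 | 100 -19.845538769299463 19.10327547472248 | 104 -20.594246473033785 19.571667950144747 | 
20 [-10.8, 9.8]
25 [-10.8, 9.8]
30 [-11.0, 9.8]
35 [-10.8, 9.5]
40 [-11.0, 9.5]
45 [-11.0, 9.5]
50 [-32.8, 31.2]
55 [-32.8, 31.2]
60 [-32.8, 31.0]
65 [-32.8, 31.0]
70 [-35.8, -19.8, 17.8, 18.0, 18.8, 33.8]
75 [-35.8, -20.5, -20.2, 18.0, 18.8]
80 [-35.8, 18.0, 18.8]
85 [-35.8, 17.2, 18.8]
90 [-35.8, -21.2, -20.8, -20.5, -20.0, -19.8, -19.2, -16.0, -15.8, -5.5, 5.2, 16.8, 18.5]
95 [-36.0, -21.0, -19.8, -14.2, 14.0, 14.8, 15.0, 17.2, 18.5]
100 [-36.0, -21.2, -21.0, -20.8, -20.2, -19.5, 19.0]
105 [-36.0, -21.8, -5.8, 5.5, 21.2]
110 [-36.2, -21.5, -7.2, 7.0, 21.0]
115 [-35.8, -21.2, -7.2, 7.0, 20.8]
120 [-35.5, -21.2, -7.0, 7.0, 20.8]
125 [-35.2, -21.0, -7.0, 6.8, 20.5]
```

carry_out(
  moves=[
    {"tx":-0.06,"ty":0,"tz":0,"twist":0,"fingers":0},
    {"tx":-0.1,"ty":0,"tz":0,"twist":0,"fingers":0},
    {"tx":0,"ty":0,"tz":-0.1,"twist":0,"fingers":0},
    {"tx":0,"ty":0,"tz":-0.15,"twist":0,"fingers":0},
    {"tx":0,"ty":0,"tz":-0.15,"twist":0,"fingers":0},
    {"tx":0,"ty":0,"tz":0,"twist":0,"fingers":0},
    {"tx":0,"ty":0,"tz":0,"twist":0,"fingers":0},
    {"tx":0,"ty":0,"tz":0,"twist":0,"fingers":0},
  ],
)

```text
clock: 29.52
eef_pos: [421.3, -174.9, 171.4]
tool_rot: [-3.14, 0.002, 0.277]
force: [0.6, -2.0, -2.7]
width: 19.3
gripper_force: 59.6
```

```bash
python3 gold.py | tail -22
python3 - <<'E'
from h import *
d=shot('wrist','x1.png');t=shot('top','x2.png')
np.set_printoptions(precision=1,suppress=True)
# angles in both views
for n,d,zc in (('wrist',d,89),('top',t,89)):
    print(n,proj(d,[575.7,-132,86]))
    h=hsv(d);H,S,V=[h[...,i].astype(int) for i in range(3)]
    C=np.array([575.7,-132])
    for b in blobs(((H<8)|(H>172))&(S>130)&(V>60),8):
        q=onz(d,*b[1],40)[:2]-C
        if np.hypot(*q)<60: print('red',b[0],np.hypot(*q),np.degrees(np.arctan2(q[1],q[0])))
s=ctrl.read_state();print(s['eef_pos'],s['tool_rot'],s['force'])
E
```

```text
20 [-10.8, 9.8]
25 [-11.0, 9.8]
30 [-11.0, 9.8]
35 [-11.0, 9.5]
40 [-11.0, 9.5]
45 [-11.0, 9.2]
50 [-32.8, 30.8]
55 [-33.0, 31.0]
60 [-33.0, 31.0]
65 [-33.2, 31.0]
70 [-35.8, -21.0, -20.2, -20.0, 17.8, 18.0, 18.8, 33.5]
75 [-36.0, -21.2, -20.5, -20.0, 18.5, 33.2]
80 [-36.0, -21.2, 17.5, 17.8, 18.5, 33.2]
85 [-36.0, -21.5, -20.5, -20.2, 17.5, 17.8, 18.5, 33.2]
90 [-36.0, -21.5, -20.5, -20.2, 17.2, 17.5, 18.2, 33.2]
95 [-36.2, -21.5, -20.5, 17.5, 18.2]
100 [-36.2, -21.5, -20.5, -4.5, -2.8, -2.5, -2.2, -2.0, 2.5, 17.5, 18.2]
105 [-36.0, -23.0, -20.5, -10.2, -5.2, -4.8, 3.8, 4.0, 7.5]
110 [-36.5, -23.8, -20.5, -9.8, -7.8, -7.5, 6.5, 6.8, 8.0, 43.0]
115 [-36.2, -23.5, -20.2, -9.5, -7.8, -7.5, 6.5, 6.8, 8.0, 42.5]
120 [-36.0, -23.2, -20.0, -9.5, -7.8, -7.5, 6.2, 6.5, 8.0, 42.2]
125 [-35.5, -23.0, -19.8, -9.5, -7.5, -7.2, 6.2, 6.5, 7.8, 41.8]
wrist [322.5 -43.1]
top [366.8 258.7]
[ 421.7 -175.2  171.7] [-3.1  0.   0.3] [ 0.   0.1 -4.5]
```

carry_out(
  moves=[
    {"tx":0.09,"ty":0.002,"tz":0,"twist":0,"fingers":0},
    {"tx":0.09,"ty":0,"tz":0,"twist":0,"fingers":0},
    {"tx":0,"ty":0,"tz":0,"twist":0,"fingers":0},
    {"tx":0,"ty":0,"tz":0,"twist":0,"fingers":0},
  ],
)

```text
clock: 30.18
eef_pos: [473.2, -161.2, 172.0]
tool_rot: [-3.141, 0.002, 0.277]
force: [0.3, -0.3, -4.1]
width: 19.5
gripper_force: 59.6
```

```bash
python3 polar.py 575.7 -132 -40 15; python3 hexa.py|sed -n 2p
python3 - <<'E'
from h import *
d=shot('wrist');s=ctrl.read_state();p=s['eef_pos'];a=s['tool_rot'][2];X=np.array([np.cos(a),np.sin(a)]);Y=np.array([-X[1],X[0]])
print(p,a)
for off in (9,13,17):
  z=p[2]+off+7
  for x in (30,75,85,95,105,110,114,118,122):
    t=''
    for y in np.arange(-45,45,.25):
        u=proj(d,[*(p[:2]+x*X+y*Y),z]); col=cv2.getRectSubPix(d['color'],(1,1),tuple(map(float,u)))[0,0].astype(int)
        t+='w' if col.max()-col.min()<28 and col.max()>120 else '.'
    e=[i for i in range(1,len(t)) if t[i]!=t[i-1]]; print(off,x,[round(-45+.25*i,1) for i in e][:10])
E
```

```text
line r17 (ang:B,G,R) -40:103,225,232 -38:99,224,232 -36:96,224,232 -34:95,223,231 -32:97,224,232 -30:92,222,232 -28:87,221,232 -26:84,219,231 -24:99,216,229 -22:158,212,223 -20:217,223,227 -18:230,229,230 -16:231,230,231 -14:230,229,231 -12:230,229,231 -10:231,229,231 -8:228,230,231 -6:205,228,231 -4:139,222,231 -2:91,219,232 0:86,220,231 2:95,222,231 4:108,225,231 6:113,227,231 8:119,228,231 10:121,228,231 12:114,226,231 14:108,226,231
white angle -11.944737679450464 230.75 109.875
yellow 31.119824101387522 156.0
red -16.017043644472764 32.66666666666666
100 6 [ 575.7 -131.4] [23.4 22.9 22.3 22.4 23.1 23.5] [-160.3 -103.9  -44.3   26.2   74.4  137.3] flat 48.1
[ 473.35304669 -161.48309189  172.50085933] 0.27646904918600823
9 30 [-11.5, 10.2]
9 75 [-38.8, -23.2, -21.0, -10.8, 11.8, 19.0, 20.5]
9 85 [-38.8, -23.5, -21.2, -16.0, -12.0, -11.8, -3.0, 3.2, 16.2, 18.8]
9 95 [-39.0, -23.5, -21.5, -14.2, -12.0, -11.8, -5.2, 5.5, 14.5, 18.5]
9 105 [-39.2, -23.8, 20.2]
9 110 [-39.8, -25.8, 21.8, 35.2]
9 114 [-39.2, -25.8, 21.5, 35.0]
9 118 [-39.0, -25.5, 21.5, 34.8]
9 122 [-38.8, -25.2, 21.2, 34.5]
13 30 [-11.2, 10.0]
13 75 [-37.8, -22.8, -20.2, -10.8, 11.5, 18.5, 20.0]
13 85 [-37.8, -22.8, -20.8, -15.5, -11.8, -11.5, -3.5, 3.8, 16.0, 18.2]
13 95 [-38.0, -23.0, -21.0, -13.5, -4.5, 4.8, 11.8, 12.0, 13.8, 18.2]
13 105 [-38.0, -23.0, 19.5, 34.5]
13 110 [-38.5, -25.0, 21.0, 34.2]
13 114 [-38.2, -24.8, 21.0, 34.0]
13 118 [-38.0, -24.8, 20.8, 33.8]
13 122 [-37.8, -24.5, 20.8, 33.5]
17 30 [-11.0, 9.5]
17 75 [-36.5, -22.0, -19.5, -10.5, 11.5, 17.8, 19.2]
17 85 [-36.8, -22.2, -20.2, -15.2, -4.0, 4.5, 15.5, 17.8, 19.2, 42.0]
17 95 [-36.8, -22.2, -20.2, -12.5, -3.5, 3.8, 12.8, 17.5, 19.0, 43.8]
17 105 [-36.5, -22.8, 18.8, 33.5]
17 110 [-37.2, -24.2, 20.5, 33.2]
17 114 [-37.0, -24.0, 20.2, 33.0]
17 118 [-36.8, -24.0, 20.2, 32.8]
17 122 [-36.5, -23.8, 20.0, 32.5]
```

The white line sits at about -13.4°, on the red mark at the stop, and the spanner is free. Now I'll take it back to the rest.

carry_out(
  moves=[
    {"tx":-0.032,"ty":0.1783,"tz":0,"twist":0,"fingers":0},
    {"tx":-0.032,"ty":0.1783,"tz":0,"twist":0,"fingers":0},
    {"tx":-0.032,"ty":0.1783,"tz":0,"twist":0,"fingers":0},
    {"tx":-0.032,"ty":0.1783,"tz":0,"twist":0,"fingers":0},
    {"tx":0,"ty":0,"tz":0,"twist":0.0312,"fingers":0},
    {"tx":0,"ty":0,"tz":0.1,"twist":0.0312,"fingers":0},
    {"tx":0,"ty":0,"tz":0.1,"twist":0,"fingers":0},
    {"tx":0,"ty":0,"tz":0.1,"twist":0,"fingers":0},
    {"tx":0,"ty":0,"tz":0.05,"twist":0,"fingers":0},
    {"tx":0,"ty":0,"tz":0,"twist":0,"fingers":0},
    {"tx":0,"ty":0,"tz":0,"twist":0,"fingers":0},
  ],
)

```text
clock: 31.7
eef_pos: [496.7, -378.2, 68.9]
tool_rot: [3.14, -0.002, 0.081]
force: [0.4, 0.4, -3.3]
width: 19.3
gripper_force: 59.9
```

Run:
```python
from h import *
np.set_printoptions(precision=1,suppress=True)
go(494.9,-377.7,28,4.6)
d=shot('wrist','p1.png');s=ctrl.read_state();p=s['eef_pos'];a=s['tool_rot'][2];X=np.array([np.cos(a),np.sin(a)]);Y=np.array([-X[1],X[0]])
h=hsv(d);H,S,V=[h[...,i].astype(int) for i in range(3)]
# black bars at z=30 and blue plate at z=6
for b in blobs((V<55)&(np.mgrid[:480,:640][0]<330),150):
    q=onz(d,*b[1],30); print('blk',b[0],b[1],q, cv2.minAreaRect(np.argwhere(b[2])[:,::-1].astype(np.float32)))
for b in blobs((H>105)&(H<125)&(S>150)&(V>60),150): print('blue',b[0],b[1],onz(d,*b[1],6))
for off in (7,9,12):
  z=p[2]+off+7
  for x in (30,70,80,90,100,105):
    t=''
    for y in np.arange(-45,45,.25):
        u=proj(d,[*(p[:2]+x*X+y*Y),z]); col=cv2.getRectSubPix(d['color'],(1,1),tuple(map(float,u)))[0,0].astype(int)
        t+='w' if col.max()-col.min()<28 and col.max()>80 else '.'
    e=[i for i in range(1,len(t)) if t[i]!=t[i-1]]; print(off,x,[round(-45+.25*i,1) for i in e][:10])
```

```text
pos [ 496.7 -378.2   68.9] yaw 4.65 twist 0.0003 tx -0.0060 ty -0.0021 tz 0.1363 q7 -0.72 w 19.348991946673312
blk 2438 [326.3 103.8] [ 577.3 -374.5   30. ] ((325.1705322265625, 71.41799926757812), (130.1845703125, 118.84745788574219), 0.8814040422439575)
blk 1470 [365.9 311.9] [ 470.2 -405.7   30. ] ((370.4999694824219, 307.9999694824219), (46.99999237060547, 41.99999237060547), -0.0)
blk 1458 [276.7 312. ] [ 466.2 -356.4   30. ] ((272.5, 307.9999694824219), (46.99999237060547, 41.99999237060547), -0.0)
blk 528 [320.8 318.8] [ 464.  -381.1   30. ] ((321.0, 318.5), (21.0, 24.0), 90.0)
blue 44505 [ 52.1 212.8] [ 506.4 -219.5    6. ]
blue 4705 [375.  243.3] [ 503.3 -410.     6. ]
blue 3171 [276.7 240.4] [ 500.3 -352.1    6. ]
blue 1619 [323.9 110.5] [ 575.2 -373.7    6. ]
7 30 [-11.8, 10.5]
7 70 [-39.2, -23.2, 21.0, 37.0]
7 80 [-39.5, -23.5, 20.8, 36.8]
7 90 [-39.8, -23.8, 20.5, 36.8]
7 100 [-39.8, -23.8, 20.2, 36.5]
7 105 [-40.0, -23.8, 20.2, 36.5]
9 30 [-11.8, 10.2]
9 70 [-38.8, -23.0, 20.5, 36.5]
9 80 [-39.0, -23.2, 20.5, 36.2]
9 90 [-39.2, -23.2, 20.2, 36.0]
9 100 [-39.2, -23.5, 20.0, 36.0]
9 105 [-39.5, -23.5, 20.0, 36.0]
12 30 [-11.5, 10.2]
12 70 [-38.0, -22.5, 20.2, 35.8]
12 80 [-38.2, -22.8, 20.0, 35.5]
12 90 [-38.2, -23.0, 19.8, 35.5]
12 100 [-38.5, -23.0, 19.5, 35.2]
12 105 [-38.5, -23.0, 19.5, 35.0]
```

carry_out(
  moves=[
    {"tx":-0.005,"ty":-0.002,"tz":0.06,"twist":0.003,"fingers":0},
    {"tx":0,"ty":0,"tz":0.06,"twist":0,"fingers":0},
    {"tx":0,"ty":0,"tz":0.015,"twist":0,"fingers":0},
    {"tx":0,"ty":0,"tz":0,"twist":0,"fingers":0},
    {"tx":0,"ty":0,"tz":0,"twist":0,"fingers":0},
  ],
)

```text
clock: 32.38
eef_pos: [494.9, -377.3, 27.5]
tool_rot: [3.141, -0.001, 0.072]
force: [-0.9, -0.6, -3.2]
width: 19.6
gripper_force: 59.9
```

carry_out(
  moves=[
    {"tx":0,"ty":0,"tz":0.01,"twist":0,"fingers":0},
    {"tx":0,"ty":0,"tz":0,"twist":0,"fingers":0},
    {"tx":0,"ty":0,"tz":0,"twist":0,"fingers":0},
  ],
)

```text
clock: 32.75
eef_pos: [494.6, -377.0, 24.4]
tool_rot: [3.141, -0.0, 0.072]
force: [0.2, 0.4, -4.3]
width: 19.4
gripper_force: 59.9
```

carry_out(
  moves=[
    {"tx":0,"ty":0,"tz":0.01,"twist":0,"fingers":0},
    {"tx":0,"ty":0,"tz":0,"twist":0,"fingers":0},
    {"tx":0,"ty":0,"tz":0,"twist":0,"fingers":0},
  ],
)

```text
clock: 33.12
eef_pos: [494.8, -377.2, 23.1]
tool_rot: [3.141, -0.001, 0.072]
force: [-3.0, 2.5, 9.3]
width: 19.2
gripper_force: 61.5
```

carry_out(
  moves=[
    {"tx":0,"ty":0,"tz":-0.003,"twist":0,"fingers":0.2},
    {"tx":0,"ty":0,"tz":0,"twist":0,"fingers":0.5},
    {"tx":0,"ty":0,"tz":0,"twist":0,"fingers":0.8},
    {"tx":0,"ty":0,"tz":0,"twist":0,"fingers":0.8},
    {"tx":0,"ty":0,"tz":-0.1,"twist":0,"fingers":0.8},
    {"tx":0,"ty":0,"tz":-0.2,"twist":0,"fingers":0.8},
    {"tx":0,"ty":0,"tz":-0.2,"twist":0,"fingers":0.8},
    {"tx":0,"ty":0,"tz":0,"twist":0,"fingers":1},
    {"tx":0,"ty":0,"tz":0,"twist":0,"fingers":1},
    {"tx":0,"ty":0,"tz":0,"twist":0,"fingers":1},
  ],
)

```text
clock: 34.38
eef_pos: [493.7, -376.1, 170.4]
tool_rot: [-3.139, 0.002, 0.072]
force: [0.1, 0.3, -0.7]
width: 85.9
gripper_force: 0.0
```

Run:
```python
from h import *
np.set_printoptions(precision=1,suppress=True)
d=shot('wrist','p2.png');s=ctrl.read_state();print(s['eef_pos'],s['tool_rot'],s['clock'])
h=hsv(d);H,S,V=[h[...,i].astype(int) for i in range(3)]
for b in blobs((S<70)&(V>90),2000)[:3]:
    Q=np.array([onz(d,q[1],q[0],44)[:2] for q in np.argwhere(b[2])])
    if abs(Q.mean(0)-[540,-374]).max()<60:
        print(Q.min(0),Q.max(0))
        for x in (440,480,520,530,570,580,590,600):
            y=np.sort(Q[abs(Q[:,0]-x)<1][:,1]); g=np.diff(y);i=g.argmax()
            print(x,y[0],y[-1],(y[0]+y[-1])/2,(y[i],y[i+1]) if g[i]>15 else '')
img=hsv(d)
# bars: black at z=30
for b in blobs((V<60)&(np.mgrid[:480,:640][0]<330),80):
    Q=np.array([onz(d,q[1],q[0],30)[:2] for q in np.argwhere(b[2])]); print('blk',b[0],b[1],Q.min(0),Q.max(0))
go(531,46,150,-30)
```

```text
[ 493.7 -376.3  170.4] [-3.1  0.   0.1] 34.425
[ 414.1 -410.4] [ 615.1 -332.8]
440 -390.2226201729899 -370.4828996137357 -380.35275989336276 
480 -387.71567405381256 -368.6883221817877 -378.20199811780014 
520 -386.66683961344734 -366.0876533595302 -376.37724648648873 
530 -385.816425012601 -365.4290853494601 -375.6227551810305 
570 -409.88473812838487 -337.05506208781554 -373.4699001081002 (np.float64(-394.28371238411347), np.float64(-351.74141972529094))
580 -409.42714997445063 -336.6339048336071 -373.0305274040289 (np.float64(-394.03901262896625), np.float64(-351.1893562876399))
590 -409.05241503237266 -336.18805883702777 -372.6202369347002 (np.float64(-393.238958059581), np.float64(-350.6442646360105))
600 -408.00822914530016 -335.0694938379557 -371.5388614916279 (np.float64(-392.83021323248397), np.float64(-350.74647847142234))
blk 2520 [60.8 84.2] [ 534.  -197.9] [ 620.5 -127.1]
blk 1111 [357.4 275.7] [ 437.4 -427.3] [ 462.2 -391.5]
blk 985 [322.3 263.6] [ 420.5 -386.3] [ 493.2 -373.3]
blk 947 [182.6 318.8] [ 387.5 -283.6] [ 416.4 -234.4]
blk 921 [ 7.9 97.1] [ 548.9 -148.1] [ 591.2 -129.1]
blk 869 [459.2 319. ] [ 406.2 -532. ] [ 432.  -480.9]
blk 716 [294.7 274.7] [ 435.  -369.5] [ 458.3 -346.7]
blk 614 [325.4 122.6] [ 562.2 -395.2] [ 571.6 -352.3]
blk 283 [28.  93.2] [ 543.3 -160.4] [ 605.6 -134.7]
blk 175 [381.2 127.8] [ 559.6 -418.6] [ 573.4 -410.3]
pos [ 493.7 -376.3  170.4] yaw 4.13 twist 0.1896 tx -0.5961 ty -1.2811 tz 0.0680 q7 -0.75 w 85.00365371447947
```

The spanner is back on the rest within 2 mm of where it began. Next is the stopcock.

carry_out(
  moves=[
    {"tx":0.0254,"ty":-0.1553,"tz":0,"twist":0,"fingers":1},
    {"tx":0.0254,"ty":-0.1553,"tz":0,"twist":0,"fingers":1},
    {"tx":0.0254,"ty":-0.1553,"tz":0,"twist":0,"fingers":1},
    {"tx":0.0254,"ty":-0.1553,"tz":0,"twist":0,"fingers":1},
    {"tx":0.0254,"ty":-0.1553,"tz":0,"twist":0,"fingers":1},
    {"tx":0.0254,"ty":-0.1553,"tz":0,"twist":0,"fingers":0.8},
    {"tx":0.0254,"ty":-0.1553,"tz":0,"twist":0,"fingers":0.8},
    {"tx":0.0254,"ty":-0.1553,"tz":0,"twist":0,"fingers":0.8},
    {"tx":0.0254,"ty":-0.1553,"tz":0,"twist":-0.0514,"fingers":0.8},
    {"tx":0,"ty":0,"tz":0,"twist":-0.0514,"fingers":0.8},
    {"tx":0,"ty":0,"tz":0,"twist":-0.0514,"fingers":0.8},
    {"tx":0,"ty":0,"tz":0,"twist":0,"fingers":0.8},
  ],
)

```text
clock: 35.92
eef_pos: [532.2, 46.1, 171.2]
tool_rot: [-3.141, 0.002, 0.555]
force: [-0.1, -0.3, 0.4]
width: 68.5
gripper_force: 0.0
```

```bash
cat > cock.py <<'E'
from h import *
np.set_printoptions(precision=1,suppress=True)
shot('wrist');d=shot('wrist','k.png');h=hsv(d);H,S,V=[h[...,i].astype(int) for i in range(3)]
s=ctrl.read_state();print(s['eef_pos'],np.degrees(s['tool_rot'][2]),s['qpos'])
b=blobs(((H<8)|(H>172))&(S>150)&(V>60))[0]
print(b[0],b[1],proj(d,[532,48,92]))
for vt in (60,110,150,180):
    B=blobs(b[2]&(V>vt),200)
    if not B: continue
    Q=np.array([onz(d,q[1],q[0],92)[:2] for q in np.argwhere(B[0][2])]).astype(np.float32)
    print(vt,B[0][0],cv2.minAreaRect(Q))
E
python3 cock.py
```

```text
[532.4  45.9 171.5] 31.686424726061762 [-0.2  0.5  0.1  1.9 -0.1  0.7 -1.1]
2372 [317.3 238. ] [317.6 240.2]
60 2372 ((531.9701538085938, 48.088104248046875), (72.09220886230469, 20.92621612548828), 31.71327781677246)
110 2202 ((531.1943969726562, 47.60871887207031), (70.26826477050781, 20.926219940185547), 31.713470458984375)
150 1900 ((531.538330078125, 47.821197509765625), (68.24073028564453, 20.926210403442383), 31.712724685668945)
180 764 ((548.3778686523438, 58.56824493408203), (28.2921199798584, 13.799765586853027), 31.723628997802734)
```

carry_out(
  moves=[
    {"tx":0.0025,"ty":-0.0067,"tz":0.1,"twist":0,"fingers":0.4},
    {"tx":0,"ty":0,"tz":0.05,"twist":0,"fingers":0.4},
    {"tx":0,"ty":0,"tz":0.02,"twist":0,"fingers":0.4},
    {"tx":0,"ty":0,"tz":0.06,"twist":0,"fingers":0.4},
    {"tx":0,"ty":0,"tz":0.06,"twist":0,"fingers":0.4},
    {"tx":0,"ty":0,"tz":0.062,"twist":0,"fingers":0.4},
    {"tx":0,"ty":0,"tz":0,"twist":0,"fingers":0.4},
    {"tx":0,"ty":0,"tz":0,"twist":0,"fingers":0},
    {"tx":0,"ty":0,"tz":0,"twist":0,"fingers":0},
    {"tx":0,"ty":0,"tz":0,"twist":0,"fingers":0},
  ],
)

```text
clock: 37.28
eef_pos: [532.4, 48.9, 67.4]
tool_rot: [-3.141, -0.001, 0.557]
force: [-3.2, 1.0, 6.2]
width: 18.6
gripper_force: 59.1
```

carry_out(
  moves=[
    {"tx":0,"ty":0,"tz":0,"twist":-0.04,"fingers":0},
    {"tx":0,"ty":0,"tz":0,"twist":-0.05,"fingers":0},
    {"tx":0,"ty":0,"tz":0,"twist":-0.05,"fingers":0},
    {"tx":0,"ty":0,"tz":0,"twist":-0.05,"fingers":0},
    {"tx":0,"ty":0,"tz":0,"twist":-0.05,"fingers":0},
    {"tx":0,"ty":0,"tz":0,"twist":-0.05,"fingers":0},
    {"tx":0,"ty":0,"tz":0,"twist":-0.05,"fingers":0},
    {"tx":0,"ty":0,"tz":0,"twist":-0.05,"fingers":0},
    {"tx":0,"ty":0,"tz":0,"twist":-0.02,"fingers":0},
    {"tx":0,"ty":0,"tz":0,"twist":0,"fingers":0},
    {"tx":0,"ty":0,"tz":0,"twist":0,"fingers":0},
  ],
)

```text
clock: 38.65
eef_pos: [529.9, 49.8, 67.3]
tool_rot: [-3.139, -0.002, 1.845]
force: [-8.3, 4.5, 12.1]
width: 18.5
gripper_force: 59.7
```

```bash
python3 cock.py; python3 -c "
from h import *
print(ctrl.read_state()['torque'])"
```

```text
[529.9  49.8  67.3] 105.6839764880819 [ 0.   0.7 -0.3  2.   0.4  0.5 -0.2]
6601 [320.8 308.5] [324.7 321.7]
60 6601 ((529.857421875, 50.01723098754883), (19.05748176574707, 75.3818588256836), 16.727069854736328)
110 5765 ((530.6693115234375, 48.18914031982422), (18.57147979736328, 71.36949920654297), 14.710765838623047)
150 5121 ((530.5040893554688, 48.20018005371094), (18.10727310180664, 70.54095458984375), 16.685333251953125)
180 395 ((523.8685302734375, 76.84654235839844), (9.432930946350098, 11.87115478515625), 22.876768112182617)
[ 0.97136525  1.83888797 -0.28882395]
```

carry_out(
  moves=[
    {"tx":0,"ty":0,"tz":0,"twist":-0.025,"fingers":0},
    {"tx":0,"ty":0,"tz":0,"twist":0,"fingers":0},
    {"tx":0,"ty":0,"tz":0,"twist":0,"fingers":0},
  ],
)

```text
clock: 39.12
eef_pos: [530.6, 47.3, 67.3]
tool_rot: [-3.138, 0.001, 1.923]
force: [-6.1, -0.6, 10.6]
width: 18.7
gripper_force: 59.4
```

```bash
python3 cock.py; python3 -c "
from h import *
print(ctrl.read_state()['torque'])"
```

```text
[530.7  47.3  67.3] 110.185587137868 [ 0.1  0.7 -0.3  2.   0.4  0.5 -0.2]
6729 [322.5 300.5] [324.9 315.8]
60 6729 ((530.06005859375, 49.724056243896484), (19.90261459350586, 75.17205810546875), 15.065081596374512)
110 5721 ((530.5618286132812, 48.2467041015625), (19.28943634033203, 71.23289489746094), 14.686117172241211)
150 5190 ((530.4985961914062, 48.29003143310547), (19.154563903808594, 70.34400939941406), 14.469740867614746)
180 1025 ((528.3584594726562, 67.631103515625), (10.85971736907959, 30.730567932128906), 7.990046501159668)
[-0.19099837  1.43291964  0.14879335]
```

carry_out(
  moves=[
    {"tx":0,"ty":0,"tz":0,"twist":0,"fingers":0.5},
    {"tx":0,"ty":0,"tz":0,"twist":0,"fingers":0.5},
    {"tx":0,"ty":0,"tz":0,"twist":0,"fingers":0.5},
    {"tx":0,"ty":0,"tz":-0.1,"twist":0,"fingers":0.5},
    {"tx":0,"ty":0,"tz":-0.2,"twist":0,"fingers":0.5},
    {"tx":0,"ty":0,"tz":-0.1,"twist":0,"fingers":0.8},
    {"tx":0,"ty":0,"tz":0,"twist":0,"fingers":0.8},
    {"tx":0,"ty":0,"tz":0,"twist":0,"fingers":0.8},
  ],
)

```text
clock: 40.22
eef_pos: [531.8, 47.9, 185.7]
tool_rot: [-3.14, -0.0, 1.923]
force: [0.3, -0.2, -0.8]
width: 68.2
gripper_force: 0.0
```

```bash
python3 cock.py
python3 - <<'E'
from h import *
d=shot('wrist');h=hsv(d);H,S,V=[h[...,i].astype(int) for i in range(3)]
B=[b for b in blobs((S<60)&(V>110),3000)]
for b in B[:2]:
    Q=np.array([onz(d,q[1],q[0],36)[:2] for q in np.argwhere(b[2])]).astype(np.float32); print(b[0],cv2.minAreaRect(Q))
t=shot('top');
print(proj(t,[732,259,0]))
for n,u,v,z in (('jar',221,197,62),('spool',424,205,40)): pass
h=hsv(t);H,S,V=[h[...,i].astype(int) for i in range(3)]
for b in blobs((H>50)&(H<75)&(S>180)&(V>100),100)[:3]: print('green',b[0],b[1])
p=[575.7,-132]; print(proj(t,[*p,86]))
E
```

```text
[531.4  48.  185.1] 110.17986356161524 [ 0.1  0.5 -0.4  1.9  0.3  0.8 -0.1]
2170 [320.1 230.8] [322.2 235.5]
60 2170 ((530.1979370117188, 48.825836181640625), (21.454959869384766, 72.67316436767578), 16.813640594482422)
110 1997 ((530.464111328125, 47.94501495361328), (21.454959869384766, 70.83285522460938), 16.813640594482422)
150 1743 ((530.47119140625, 48.03504943847656), (69.96002197265625, 21.094045639038086), 87.2453384399414)
180 506 ((527.787109375, 71.97988891601562), (10.54068660736084, 21.312910079956055), 6.280909061431885)
13963 ((548.00048828125, -22.011749267578125), (73.11604309082031, 243.29383850097656), 14.19488525390625)
[224.91141663 200.66640578]
[366.75963325 258.65322941]
```

carry_out(
  moves=[
    {"tx":-0.1535,"ty":-0.0173,"tz":0,"twist":0,"fingers":0.8},
    {"tx":-0.1535,"ty":-0.0173,"tz":0,"twist":0,"fingers":0.8},
    {"tx":-0.1535,"ty":-0.0173,"tz":0,"twist":0,"fingers":0.8},
    {"tx":-0.1535,"ty":-0.0173,"tz":0,"twist":0,"fingers":0.8},
    {"tx":0,"ty":0,"tz":0,"twist":0,"fingers":0.8},
    {"tx":0,"ty":0,"tz":0,"twist":0,"fingers":0.8},
    {"tx":0,"ty":0,"tz":0,"twist":0,"fingers":0.8},
  ],
)

```text
clock: 41.3
eef_pos: [576.2, -129.8, 186.3]
tool_rot: [-3.141, -0.001, 1.926]
force: [-0.0, 0.1, 1.0]
width: 68.3
gripper_force: 0.0
```

```bash
python3 polar.py 575.7 -132 -40 15; python3 hexa.py|sed -n 2p
python3 - <<'E'
from h import *
d=shot('wrist');h=hsv(d);H,S,V=[h[...,i].astype(int) for i in range(3)]
b=blobs(((H<8)|(H>172))&(S>150)&(V>60))[0]
Q=np.array([onz(d,q[1],q[0],92)[:2] for q in np.argwhere(b[2])]);m=Q.mean(0);e=np.linalg.svd(Q-m,full_matrices=False)[2][0];print('wing',b[0],m,np.degrees(np.arctan2(e[1],e[0]))%180)
E
```

```text
line r17 (ang:B,G,R) -40:36,112,155 -38:35,110,154 -36:35,111,155 -34:37,112,156 -32:37,112,155 -30:38,112,156 -28:39,113,157 -26:58,121,159 -24:98,137,161 -22:139,158,166 -20:159,168,167 -18:161,169,167 -16:162,169,168 -14:161,169,168 -12:161,169,167 -10:158,166,165 -8:143,157,161 -6:100,135,155 -4:55,117,155 -2:37,112,156 0:36,112,156 2:36,113,156 4:37,113,156 6:36,113,157 8:35,112,156 10:36,112,156 12:37,113,157 14:36,112,156
white angle -14.936007299849242 161.25 37.75
yellow 28.111886488071963 173.0
red -16.34407048557992 56.999999999999986
100 6 [ 575.9 -132.1] [22.5 22.7 22.2 22.3 22.9 23.1] [-165.8 -103.1  -45.2   13.7   75.8  137.3] flat 45.5
wing 53 [543.32730922 -24.85169982] 151.91557235597884
```

```bash
python3 -c "
from cell import job
print(job.finish_job())"
```

```text
the job is handed in; nothing more can be done
None
```

The job is handed in: the nut is tight at the red mark after a hand-tight stop at yellow, the spanner is back across both bars (within 2 mm), and then the stopcock was opened to its stop; while tight, the spanner jammed and dragged the nut back about 6°, so I turned it back to the stop, and I did not re-measure the jar and spool at the end.

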